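# Right the toppled lens stand on the optical bench

## Robot

A 7-joint arm with a two-finger parallel gripper is mounted at the origin on the work surface. World frame = base frame: x ahead of the robot, y to its left, z up, the work surface at z = 0. Lengths are in m, angles in rad, forces in N, time in s.
With the tool pointing down it reaches from about 0.35 to 0.9 m from the base axis. Payload 7.2 kg.
Tool frame: the origin (TCP) lies on the front face of the gripper's body, between the roots of the fingers; the fingertips stand 80 mm ahead of it and the grasp point (between the pads) lies 61 mm ahead of it (r.tip_reach is the distance from the TCP to the fingertips, in m); z points along the fingers, y is the line along which they close (so a half turn about z gives the same grasp; the last joint's range is limited). The gripper opens to 88 mm and grips with 3 to 60 N. Pads are 20 mm wide; open, the fingers measure 115 mm over their backs; the gripper's body (75 mm by 178 mm) begins 61 mm behind the grasp point.
Start: joints at [1.158, 0.411, -0.013, 1.596, 0.006, 1.134, -0.082], TCP at [0.211, -0.588, 0.303] pointing down, gripper open.
Joint ranges: [-2.95, 2.95], [-0.29, 1.99], [-1.47, 1.44], [0.14, 2.54], [-1.03, 4.17], [0.13, 1.85], [-2.86, 2.86]. Speed limits (rad/s): [2.39, 2.39, 3.01, 3.01, 3.14, 3.14, 3.14].

## Interface

Orientations are given as a unit quaternion [w, x, y, z].
In Python, from rig import r gives the robot as it stands.
- The arm moves only by the tool send_rows, never from a script. Its argument "commands" is a list of rows, each a list of 3 entries, a list of its own where there are three numbers: the shift along the tool's x, y, z each as a share of 20 mm, from -1 to 1, then the turn, a rotation vector about the tool's x, y, z each as a share of 6 degrees, from -1 to 1, then the opening, from -1 (shut) to 1 (fully open). A call has 1 to 12 rows; each row shifts and turns the commanded pose from where the row before left it, along the tool's axes as they then stand; what a row does not reach is not made up. A row lasts 1/12 s, in which the tool goes at most 41.7 mm and 7.16 degrees, less where a joint would pass 70% of its speed; a pose out of reach is approached as far as the arm can. A call with a number of a shift or a turn outside -1 to 1 is refused whole. A call with a gripper value outside its range is refused whole. The fingers move at their own pace and stop on an object; the grip force is fixed at half the most. Time passes only in rows, so rows that do not move let the fingers close. It gives the time, the measured TCP pose, the force, the opening and the grip force at its end, in the units of the state.
- r.get_state(): the state, without advancing time (a new reading comes with each control period).
- r.capture(name): name is "side" or "top"; returns a dict with "img" (384x512x3 uint8, blue, green, red), "z_map" (384x512 float32, m along the optical axis (not along the pixel's ray), 0 where there is no reading), "fx", "fy", "cx", "cy" (pixels), "R" (3x3) and "t" (3): a world point X has camera coordinates R X + t. Camera axes: x right, y down, z forward; pixel columns grow to the right and rows downward; lengths in m; the calibration is good to about 2 mm. A picture is of the moment at which its call begins.
- r.job_done(): hands the job in; it is judged then, once.
Trained networks look in a picture, given as the dict that the camera call returned (one of the last four; its "shot" number tells which), for a name from the list of things; names that differ only in an ending like _2 or _b are one class to them, and where a whole thing is asked for, a point or a joint stands for the part that bears it (a point fixed in the world has none). Each returns a list of dicts, best first, with "score" (0 to 1); they miss things now and then, are a little off and sometimes report something else, mostly with a low value. They report only what shows in the picture. A call takes as long as a camera call. They do not tell look-alikes from the thing itself.
- r.masks_of(picture, target): "region" (384x512 bool, what is visible of it) and "box" ([left, top, width, height] in pixels, round what is visible of it).
- r.landmark_of(picture, target): "xy" ([column, row] in pixels: a listed point, or the origin of a listed thing).
The state is a dict: "time_s": time; "q": joint angles; "qvel": joint speeds; "tau": joint torques, N m; "tcp_pos": TCP position; "tcp_rot": TCP orientation; "contact_force": force on the tool from outside, world axes, zero at the start; "torque": the same for the moment, N m; "finger_gap": opening from 0.0 (shut) to 1.0 (fully open); "gripper_force": force on a finger pad.
Only numpy, scipy, OpenCV 4.12 (cv2) and the standard library are available. Lean on these libraries where they do the work, as an engineer would, in place of code of your own. Each camera call takes 0.05 s, during which the arm holds its last target. There are 200 camera calls.

## Task

One of the two lens stands on the optical bench has fallen over. Stand it upright between the two tapes under the shelf, foot down on the plate, and with the gripper still holding it slide it on until its foot meets the guide strip flat and press it there for a second, with about 10 N and never hard, the lens looking along the strip from lamp to screen; then let go of it without dropping it. Leave the other stand, the blue meter, the bottle and the cup where they are.

Things in the scene. Friction and masses are not known exactly. Their poses are not given: they have to be found in the camera images.
- stand: toppled lens stand, 0.3 to 0.5 kg, 195 mm tall: square foot 60 x 60 x 20 mm, post, round lens mount. Origin: middle of the foot's underside; z up the post to the lens, y the lens's axis, x in the lens's plane. Starts lying on the plate on a side of its foot and the mount's rim: post level, 30 mm above the plate, flat of the lens upright, x up or down
- stand_post (a point): point on the axis of the toppled stand's post, 65 mm above its foot's underside, axes as the stand's. The post is a bare square steel bar 14 x 14 mm, sides parallel to the foot's, free from z = 20 to 135 mm of the stand; the centre of mass is near z = 40 mm
- stand_lens (a point): centre of the toppled stand's round black lens mount (60 mm in diameter, 14 mm thick along the stand's y), 165 mm above the foot's underside. At the start this end points away from the strip, somewhere between straight ahead of the robot and to its left
- mark: taped lane on the plate under the shelf: two flat white tapes 85 mm long, 72 mm apart (middle to middle), square to the guide strip. Origin at the plate's top, midway between the tapes. x along the lane, square to the strip, towards it (to the robot's right); y along the strip to the lamp (away from the robot); z up
- bench: optical bench, fixed: dark grey base plate 20 mm thick (x from -330 to 210 mm, y from -290 to 290 mm), its underside at z = 0 on the table; x and y as the mark's. An upright panel 440 mm long, 280 mm high, its near face at x = 191 mm, carries a shelf
- shelf_edge (a point): middle of the lower near edge of the bench's shelf, 280 mm above the plate. The shelf, 18 mm thick, reaches from here 110 mm in +x of the bench and 220 mm to either side, over the taped lane, so nothing comes straight down onto it
- lane_end (a point): point at the plate's top, 30 mm in +x from the mark's origin, axes as the mark's. The guide strip, a rigid aluminium bar 12 mm thick, 14 mm high, 440 mm long, is fixed across the lane parallel to y; its flat near face lies anywhere from 12 mm before to 12 mm beyond this point in x: its place is not reported, feel for it
- lamp: lamp, fixed, at the strip's far end: foot 60 x 60 mm, black housing 72 mm in diameter, 90 mm long along y (y from -40 to 50 mm), up to 186 mm above the plate. Origin at the middle of its underside
- screen: white screen, fixed, at the strip's near end: foot 60 x 60 mm, sheet 100 mm wide along x, 5 mm thick, up to 210 mm above the plate. Origin at the middle of its underside
- spare: the other lens stand, loose, just like the toppled one but upright; to be left alone. Origin at the middle of its foot's underside, z up
- meter: blue hand meter, 130 x 75 x 34 mm, loose on the plate; to be left alone. Origin at the middle of its underside, x along its length, z up
- sanitiser: blue bottle, 60 mm in diameter, 170 mm high, loose on the table; to be left alone. Origin at the middle of its underside, z up
- pencup: white cup, 72 mm in diameter, 90 mm high, loose on the table; to be left alone. Origin at the middle of its underside, z up
Not all that is in view belongs to the job. Leave any orange look-alike of the stand alone.

How it is judged:
On the way:
1. the fingers hold the stand upright (within 0.1 rad), its foot down on the plate (within 4 mm), and press it against the guide strip with more than 4 N (angle between stand's own z axis and vertical below 0.1 rad and contact force between stand and strip_c0 above 4 N and contact force between the fingers and stand above 0.4 N and z of stand in the frame of mark below 0.004 m), for 0.3 s.
At the end, for the whole second after the job is handed in: The stand is released and at rest, upright on the plate (within 0.05 rad), its foot against the guide strip (within 4 mm), lens facing along the strip (within 0.08 rad, either way round), midway between the two tapes within 15 mm (angle between stand's own z axis and vertical below 0.05 rad and (x of strip_c0 in the frame of stand between 0.033 and 0.04 m or x of strip_c0 in the frame of stand between -0.04 and -0.033 m) and y of stand in the frame of mark between -0.015 and 0.015 m and z of stand in the frame of mark below 0.004 m and angle between the y axis of stand and the y axis of mark, either way round below 0.08 rad and linear speed of stand below 0.02 m/s); the robot touches nothing.
It fails at once if the stand is pressed or knocked hard against the guide strip (over 30 N) (contact force between stand and strip_c0 above 30 N).
It fails at once if the stand is knocked hard against the plate or shelf (over 60 N) (contact force between stand and bench above 60 N).
It fails at once if the other stand, the meter, the bottle or the cup is shifted by more than 30 mm or tipped (distance of any of spare, meter, sanitiser, pencup from where it was at the start of the episode above 0.03 m or angle between any of spare, sanitiser, pencup's own z axis and vertical above 0.3 rad).
It also fails if it takes over 64 s, if anything falls off the work surface, if the arm or the gripper's body presses on something with over 40 N, if the wrist force passes 120 N, or if a joint passes its speed limit or range.

## Working session

There is one attempt and no reset: what is moved stays moved. The work goes in short steps, Python scripts to look and compute and a tool call to move; the robot and the scene stay as the last step left them, time stands still between calls to the robot, and variables do not carry over. Pictures are saved under pics/ and viewed, at most 10 in all, crops included, and the job is handed in when it is done.

Besides the shell and the picture viewer there is one more tool, called after ">>>" as name(argument=value, ...), one argument or row to a line, values as JSON. send_rows: Moves the arm, as the interface text tells. Shift numbers are shares of 20 mm and turn numbers shares of 6 degrees, none past 1 either way. Its arguments: {"type":"object","properties":{"commands":{"type":"array"}},"required":["commands"]}

```bash
mkdir -p pics; ls; cat > h.py <<'E'
import numpy as np, cv2
from scipy.spatial.transform import Rotation as Ro
from rig import r
def world(p,u,v,z=None):
    d=p["z_map"][int(round(v)),int(round(u))] if z is None else z
    c=np.array([(u-p["cx"])/p["fx"]*d,(v-p["cy"])/p["fy"]*d,d]); return p["R"].T@(c-p["t"])
def onplane(p,u,v,h):
    o=-p["R"].T@p["t"]; k=p["R"].T@np.array([(u-p["cx"])/p["fx"],(v-p["cy"])/p["fy"],1]); return o+k*(h-o[2])/k[2]
def cloud(p):
    v,u=np.mgrid[:384,:512]; d=p["z_map"]; c=np.stack([(u-p["cx"])/p["fx"]*d,(v-p["cy"])/p["fy"]*d,d],-1)
    return (c-p["t"])@p["R"]
E
python3 - <<'E'
from h import *
np.set_printoptions(precision=4,suppress=True)
print(r.get_state())
ps={n:r.capture(n) for n in("side","top")}
for n,p in ps.items():
    cv2.imwrite(f"pics/{n}0.png",p["img"]); print(n,-p["R"].T@p["t"],p["R"][2])
    for t in("stand","stand_post","stand_lens","mark","lane_end","shelf_edge","lamp","screen","spare","meter"):
        for l in r.landmark_of(p,t)[:2]:
            u,v=l["xy"]; print(t,round(l["score"],2),np.round(l["xy"]),world(p,u,v),onplane(p,u,v,0.02)) if 0<=u<511 and 0<=v<383 else None
E
```

```text
pics
{'time_s': 0.0, 'q': array([ 1.1578,  0.4119, -0.0127,  1.597 ,  0.0056,  1.1343, -0.0822]), 'qvel': array([-0.0004,  0.0004,  0.0012, -0.0003, -0.0002,  0.0003, -0.    ]), 'tau': array([  0.0022, -58.7959,   0.6431, -29.1079,  -0.0537,   0.0182,
         0.0002]), 'tcp_pos': array([ 0.2111, -0.5879,  0.3018]), 'tcp_rot': array([-0.0008,  0.9852,  0.1716, -0.0002]), 'contact_force': array([ 0.6571, -0.0382,  0.0307]), 'torque': array([-0.0075,  0.0233, -0.0272]), 'gripper_force': 0.0, 'finger_gap': 0.9976262910127727}
side [1.2236 0.1018 1.3355] [-0.5411 -0.0608 -0.8387]
stand 0.96 [264. 235.] [0.5922 0.0605 0.0784] [0.5628 0.0586 0.02  ]
stand 0.89 [125. 233.] [ 0.6082 -0.4262  0.0401] [ 0.5987 -0.4344  0.02  ]
stand_post 0.98 [273. 246.] [0.6211 0.0932 0.0581] [0.6031 0.0929 0.02  ]
stand_post 0.91 [128. 245.] [ 0.6545 -0.4052  0.0427] [ 0.6445 -0.4141  0.02  ]
stand_lens 0.78 [397. 192.] [0.3582 0.5282 0.0511] [0.3372 0.5385 0.02  ]
stand_lens 0.64 [291. 275.] [0.7254 0.156  0.0829] [0.7004 0.1587 0.02  ]
mark 0.66 [124. 187.] [ 0.4114 -0.486   0.0296] [ 0.4055 -0.4903  0.02 
[... 1286 characters left out ...]
.0954] [ 0.3842 -0.0929  0.02  ]
mark 0.59 [283. 186.] [ 0.541  -0.1191  0.0211] [ 0.5411 -0.1192  0.02  ]
lane_end 0.57 [298. 184.] [ 0.5172 -0.139   0.3137] [ 0.546  -0.1731  0.02  ]
shelf_edge 0.74 [291. 171.] [ 0.5997 -0.1517  0.0174] [ 0.5994 -0.1514  0.02  ]
lamp 0.6 [289. 122.] [ 0.7509 -0.1344  0.1669] [ 0.7879 -0.1492  0.02  ]
lamp 0.45 [259. 175.] [ 0.5855 -0.029   0.0169] [ 0.5851 -0.0289  0.02  ]
screen 0.61 [278. 226.] [ 0.3885 -0.0887  0.0978] [ 0.3884 -0.0938  0.02  ]
spare 0.88 [271. 133.] [ 0.7382 -0.0766  0.0529] [ 0.7456 -0.0784  0.02  ]
spare 0.43 [210. 235.] [0.3626 0.1601 0.0552] [0.3619 0.1635 0.02  ]
meter 0.64 [212. 234.] [0.3682 0.1534 0.0518] [0.3677 0.1563 0.02  ]
```

View pics/side0.png

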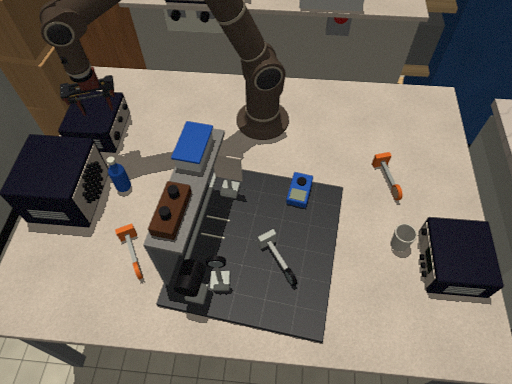

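View pics/top0.png

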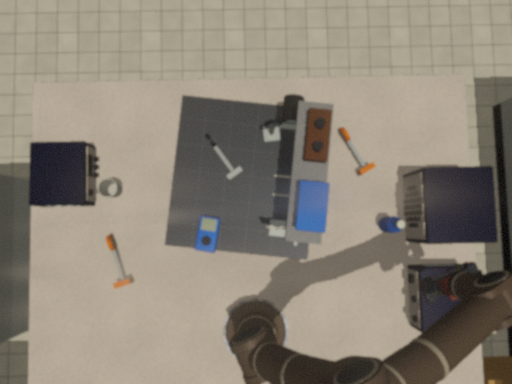

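The toppled stand lies with its foot at side (268,237) and lens at (293,280); in the top view those are (234,173) and (209,137). The tapes are at about side (216,220)/(214,236). The orange ones are decoys. Next I'll measure the plate, panel, tapes and stand.

```bash
python3 - <<'E'
from h import *
np.set_printoptions(precision=4,suppress=True)
s=r.capture("side"); t=r.capture("top")
C=cloud(s); T=cloud(t)
a=cv2.resize(s["img"][165:315,150:350],None,fx=4,fy=4,interpolation=cv2.INTER_CUBIC); cv2.imwrite("pics/sc.png",a)
# plate orientation from dark plate region
for n,p,c in(("side",s,C),("top",t,T)):
    g=p["img"].astype(int).max(2); m=(abs(c[...,2]-.02)<.012)&(g<100)&(c[...,0]>.25)&(c[...,0]<1)&(abs(c[...,1])<.4)
    m=cv2.morphologyEx(m.astype(np.uint8),cv2.MORPH_OPEN,np.ones((5,5)))
    k,l,st,_=cv2.connectedComponentsWithStats(m); i=1+st[1:,4].argmax(); m=l==i
    P=c[m]; print(n,m.sum(),"plate z",np.median(P[:,2]),P[:,:2].min(0),P[:,:2].max(0))
    hull=cv2.convexHull((P[:,:2]*1000).astype(np.float32)); print(cv2.minAreaRect(hull),cv2.approxPolyDP(hull,15,True)[:,0])
    # shelf
    q=(abs(c[...,2]-.318)<.008)&(c[...,0]>.3)&(c[...,0]<.9)&(c[...,1]<.1)&(c[...,1]>-.4)
    if q.sum()>20: print("shelf",cv2.minAreaRect((c[q][:,:2]*1000).astype(np.float32)))
    # toppled stand cloud
    q=(c[...,2]>.03)&(c[...,2]<.1)&(c[...,0]>.5)&(c[...,0]<.78)&(c[...,1]>0.02)&(c[...,1]<.2)
    P=c[q]; print("stand n",len(P),P[:,2].max())
    mu=P[:,:2].mean(0);print(mu)
    f=P[(P[:,0]<.625)]; print("foot end",f.min(0),f.max(0))
    for x in P[np.argsort(P[:,0])][::max(1,len(P)//25)]: print(x)
    for M in r.masks_of(p,"stand")[:3]: print(M["score"],M["box"])
E
```

```text
side 18394 plate z 0.020575004956056773 [ 0.2861 -0.2661] [0.9045 0.3304]
((585.2742919921875, 33.755218505859375), (536.4347534179688, 581.6796875), 82.88097381591797) [[ 904.0145  263.386 ]
 [ 336.2933  330.3656]
 [ 286.7781  -17.3666]
 [ 327.2174 -149.5166]
 [ 840.3519 -262.3606]]
shelf ((558.6138305664062, -176.21762084960938), (112.08595275878906, 441.7475891113281), 82.90826416015625)
stand n 506 0.08685846207819155
[0.6477 0.1028]
foot end [0.567  0.0345 0.0301] [0.6249 0.0989 0.0859]
[0.567  0.0839 0.0801]
[0.5804 0.0747 0.0824]
[0.5846 0.0927 0.0563]
[0.5882 0.0901 0.0322]
[0.5916 0.0832 0.0456]
[0.5953 0.0591 0.0792]
[0.6007 0.0528 0.0813]
[0.6035 0.0635 0.0431]
[0.6058 0.0397 0.0588]
[0.6082 0.0605 0.0366]
[0.6111 0.0878 0.0556]
[0.6151 0.0474 0.0718]
[0.6243 0.0819 0.0589]
[0.6354 0.0961 0.0617]
[0.6465 0.1104 0.057 ]
[0.6583 0.1078 0.0588]
[0.6693 0.1285 0.0556]
[0.6797 0.1223 0.0619]
[0.6899 0.133  0.0552]
[0.7027 0.1522 0.0736]
[0.7114 0.1397 0.0755]
[0.7189 0.1526 0.08  ]
[0.7248 0.1593 0.0796]
[0.7306 0.1629 0.0781]
[0.7372 0.1601 0.0771]
[0.7434 0.1672 0.0689]
0.94 
[... 627 characters left out ...]
.0858]
[0.5129 0.1816 0.0316]
[0.5728 0.0875 0.0838]
[0.5774 0.0805 0.0749]
[0.5809 0.0622 0.0729]
[0.5846 0.0767 0.0754]
[0.5883 0.0519 0.0423]
[0.5918 0.0619 0.0751]
[0.5956 0.0582 0.0738]
[0.5989 0.058  0.0765]
[0.6028 0.0543 0.0748]
[0.6091 0.0539 0.0822]
[0.6129 0.0732 0.059 ]
[0.6211 0.0844 0.0557]
[0.632  0.0878 0.0582]
[0.6404 0.0916 0.0538]
[0.6507 0.0985 0.0605]
[0.6592 0.1098 0.0559]
[0.6707 0.1171 0.0557]
[0.6792 0.1247 0.0518]
[0.6892 0.124  0.0587]
[0.697  0.1461 0.0601]
[0.7043 0.1514 0.0427]
[0.7119 0.1551 0.0801]
[0.7189 0.1439 0.0809]
[0.7268 0.1622 0.0807]
[0.7356 0.1554 0.0742]
0.82 [105.4, 234.7, 27.6, 55.7]
0.66 [337.6, 125.7, 36.1, 52.3]
0.57 [204.8, 134.4, 36.5, 47.8]
```

View pics/sc.png

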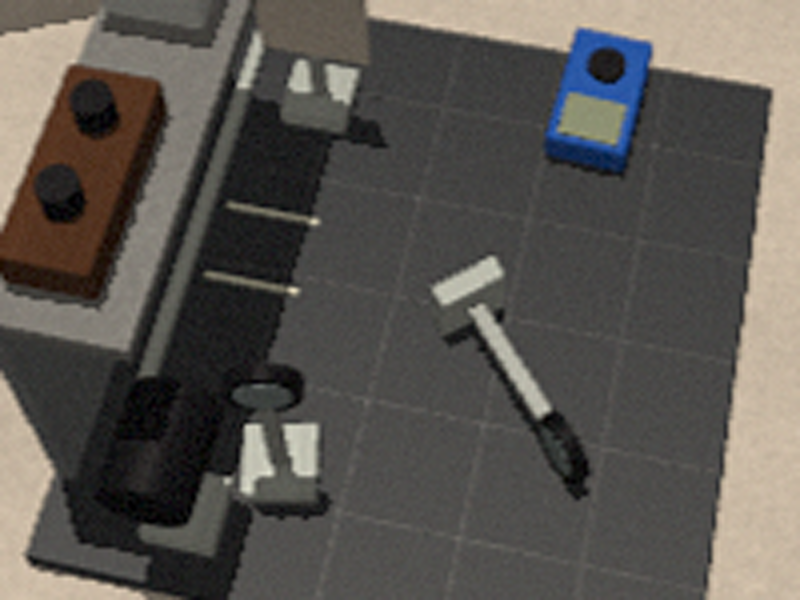

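```bash
python3 - <<'E'
from h import *
np.set_printoptions(precision=4,suppress=True)
s=r.capture("side"); t=r.capture("top"); C=cloud(s);T=cloud(t)
ey=np.array([np.cos(np.deg2rad(-7.12)),np.sin(np.deg2rad(-7.12))]); ex=np.array([ey[1],-ey[0]])
B=lambda P:np.array([P[:2]@ex,P[:2]@ey])
cr=lambda u,v:(150+(u+.5)/4-.5,165+(v+.5)/4-.5)
for n,u,v,h in[("t1far",228,205,.02),("t1near",318,222,.02),("t2far",205,273,.02),("t2near",297,292,.02),
  ("shelf lowedge",135,350,.30)]:
    P=onplane(s,*cr(u,v),h); print(n,P,"bench xy",B(P))
print("shelf ctr",B(np.array([.5592,-.1773])))
# strip: pixels with z ~.034 under shelf
for c in(C,T):
    b=c[...,:2]@ex; y=c[...,:2]@ey
    q=(c[...,2]>.028)&(c[...,2]<.045)&(y>.42)&(y<.72)&(b>-.02)&(b<.2)
    print("strip?",q.sum(),np.percentile(b[q],[1,10,50,90,99]) if q.sum() else "")
# stand fit
def post(c):
    q=(c[...,2]>.05)&(c[...,2]<.067)&(c[...,0]>.62)&(c[...,0]<.70)&(c[...,1]>.05)&(c[...,1]<.16);return c[q][:,:2]
for n,c in(("side",C),("top",T)):
    P=post(c); l=cv2.fitLine(P.astype(np.float32),cv2.DIST_HUBER,0,.001,.001).ravel(); print(n,len(P),l,np.degrees(np.arctan2(l[1],l[0])))
    d=l[:2]*np.sign(l[0]); 
    q=(c[...,2]>.03)&(c[...,2]<.1)&(c[...,0]>.55)&(c[...,0]<.78)&(c[...,1]>0.02)&(c[...,1]<.2)
    a=(c[q][:,:2]-l[2:])@d; w=(c[q][:,:2]-l[2:])@np.array([-d[1],d[0]]); z=c[q][:,2]
    print("along",np.percentile(a,[0,1,3,97,99,100]),"foot top z pts along",np.percentile(a[(z>.075)&(a<0)],[2,50,98]),"w foot",np.percentile(w[(z>.075)&(a<0)],[2,98]))
    print("lens",np.percentile(a[(z>.07)&(a>0)],[5,50,95]),np.percentile(w[(z>.072)&(a>0)],[2,50,98]), "end pt",l[2:]+d*np.percentile(a,1))
st=r.get_state()
# model check
def fk(q,L,by,ey_):
    R=Ro.from_euler("z",by);p=np.zeros(3)
    for i in range(7):
        R=R*Ro.from_euler("zyzyzyz"[i],q[i])
        if i in(0,2,4,6): p=p+R.apply([0,0,L[i//2]])
    return p,R
q=st["q"]; a=np.hypot(*st["tcp_pos"][:2]); print("radius",a,"az",np.arctan2(st["tcp_pos"][1],st["tcp_pos"][0]),np.sin(q[1]),np.sin(q[1]+q[3]),np.cos(q[1]),np.cos(q[1]+q[3]))
E
```

```text
t1far [ 0.5036 -0.1574  0.02  ] bench xy [0.0938 0.5193]
t1near [ 0.5137 -0.0736  0.02  ] bench xy [0.0094 0.5188]
t2far [ 0.5738 -0.1667  0.02  ] bench xy [0.0943 0.59  ]
t2near [ 0.5849 -0.0829  0.02  ] bench xy [0.0098 0.5906]
shelf lowedge [ 0.7741 -0.1473  0.3   ] bench xy [0.0502 0.7864]
shelf ctr [0.1066 0.5769]
strip? 335 [-0.0059  0.0471  0.1118  0.1187  0.1476]
strip? 27 [-0.0174  0.0039  0.0348  0.0655  0.0721]
side 117 [0.8188 0.5741 0.6586 0.1122] 35.037956
along [-0.0939 -0.0918 -0.0887  0.0978  0.101   0.1035] foot top z pts along [-0.0922 -0.0817 -0.0707] w foot [-0.0287  0.03  ]
lens [0.0545 0.0758 0.0936] [-0.0079 -0.0008  0.0064] end pt [0.5835 0.0596]
top 97 [0.8127 0.5826 0.6598 0.1114] 35.636883
along [-0.1135 -0.0935 -0.0932  0.0882  0.0952  0.0993] foot top z pts along [-0.093  -0.0831 -0.0736] w foot [-0.0269  0.0299]
lens [0.0518 0.0693 0.09  ] [-0.0084 -0.0012  0.0056] end pt [0.5839 0.0569]
radius 0.6250138258056455 az -1.2259991192536877 0.39959320035592194 0.90625296319168 0.9166925734559608 -0.4227358119515064
```

>>> send_rows(
  commands=[
    [[0, 0, 0], [0, 0, 1], 1],
    [[0, -1, 0], [0, 0, 1], 1],
    [[0, -1, 0], [0, 0, 1], 1],
    [[0, -1, 0], [0, 0, 0], 1],
    [[0, -1, 0], [0, 0, 0], 1],
    [[0, -1, 0], [0, 0, 0], 1],
    [[0, -1, 0], [0, 0, 0], 1],
    [[0, -1, 0], [0, 0, 0], 1],
  ],
)

```text
time_s: 2.07
tcp_pos: [0.2006, -0.448, 0.3027]
tcp_rot: [0.0, 1.0, 0.015, 0.0]
contact_force: [0.4, -0.3, -0.2]
finger_gap: 0.999
gripper_force: 0.0
```

```bash
python3 -c "
from h import *
print(r.get_state())"
```

```text
{'time_s': 2.0667, 'q': array([ 1.04147705,  0.18224367,  0.01102177,  1.91400625, -0.00225924,
        1.04507585, -0.4866959 ]), 'qvel': array([-0.14402941, -0.38109913, -0.0972644 ,  0.47924225,  0.02430299,
       -0.10253661, -0.24842879]), 'tau': array([  1.29315689, -38.66160035,   1.0366825 , -29.07506526,
        -0.04882569,   0.13922899,   0.43554721]), 'tcp_pos': array([ 0.20063547, -0.44804254,  0.30272823]), 'tcp_rot': array([1.32582219e-04, 9.99882558e-01, 1.53248442e-02, 4.82304496e-05]), 'contact_force': array([ 0.35301223, -0.33515584, -0.15867378]), 'torque': array([ 0.00895284,  0.03724012, -0.0380982 ]), 'gripper_force': 0.0, 'finger_gap': 0.9985052947408755}
```

>>> send_rows(
  commands=[
    [[0, 0, -1], [0, 0, -1], 1],
    [[0, 0, -1], [0, 0, -1], 1],
    [[0, 0, -1], [0, 0, -1], 1],
    [[0, 0, -1], [0, 0, 0], 1],
    [[0, 0, -1], [0, 0, 0], 1],
    [[0, 0, -1], [0, 0, 0], 1],
    [[0, 0, -1], [0, 0, 0], 1],
    [[0, 0, -1], [0, 0, 0], 1],
    [[0, 0, -1], [0, 0, 0], 1],
    [[0, 0, -1], [0, 0, 0], 1],
    [[0, 0, -1], [0, 0, 0], 1],
    [[0, 0, -1], [0, 0, 0], 1],
  ],
)

```text
time_s: 3.07
tcp_pos: [0.2006, -0.4488, 0.5438]
tcp_rot: [0.0, 0.985, 0.172, 0.0]
contact_force: [0.7, 0.2, 0.5]
finger_gap: 1.002
gripper_force: 0.0
```

```bash
cat > log.py <<'E'
from h import *
import json
s=r.get_state(); R=Ro.from_quat(np.roll(s["tcp_rot"],-1))
open("log.jsonl","a").write(json.dumps([list(s["q"]),list(s["tcp_pos"]),list(s["tcp_rot"])])+"\n")
np.set_printoptions(precision=4,suppress=True)
print(s["time_s"],"q",s["q"],"p",s["tcp_pos"]); print(R.as_matrix().round(3).tolist(),"F",s["contact_force"],"M",s["torque"],s["finger_gap"],s["gripper_force"])
E
python3 log.py; python3 - <<'E'
from h import *
for n in("side","top"):
    c=cloud(r.capture(n)); q=(c[...,2]>.32)&(c[...,0]>.3)&(c[...,0]<.85)&(c[...,1]>-.3)&(c[...,1]<-.05)
    print(np.percentile(c[q][:,2],[50,90,98,100]))
import json
f=open("log.jsonl","a")
f.write(json.dumps([[1.1578,0.4119,-0.0127,1.597,0.0056,1.1343,-0.0822],[0.2111,-0.5879,0.3018],[-0.0008,0.9852,0.1716,-0.0002]])+"\n")
f.write(json.dumps([[1.04147705,0.18224367,0.01102177,1.91400625,-0.00225924,1.04507585,-0.4866959],[0.20063547,-0.44804254,0.30272823],[1.3e-4,0.99988,0.015325,5e-5]])+"\n")
E
```

```text
3.0667 q [ 1.0597  0.0691 -0.0084  1.4872  0.0006  1.585  -0.1746] p [ 0.2006 -0.4488  0.5438]
[[0.941, 0.338, 0.0], [0.338, -0.941, -0.0], [0.0, 0.0, -1.0]] F [0.7391 0.1831 0.4679] M [-0.0655  0.0121 -0.0065] 1.0023076713965333 0.0
[0.35936396 0.38020936 0.38373494 0.38898633]
[0.37332836 0.3795708  0.38264691 0.38768133]
```

>>> send_rows(
  commands=[
    [[1, -0.58, 0], [0, 0, 0], 1],
    [[1, -0.58, 0], [0, 0, 0], 1],
    [[1, -0.58, 0], [0, 0, 0], 1],
    [[1, -0.58, 0], [0, 0, 0], 1],
    [[1, -0.58, 0], [0, 0, 0], 1],
    [[1, -0.58, 0], [0, 0, 0], 1],
    [[1, -0.58, 0], [0, 0, 0], 1],
    [[1, -0.58, 0], [0, 0, 0], 1],
    [[1, -0.58, 0], [0, 0, 0], 1],
    [[1, -0.58, 0], [0, 0, 0], 1],
    [[1, -0.58, 0], [0, 0, 0], 1],
  ],
)

```text
time_s: 4.08
tcp_pos: [0.365, -0.2535, 0.5419]
tcp_rot: [-0.0, 0.985, 0.171, -0.0]
contact_force: [0.4, -0.0, 0.0]
finger_gap: 1.001
gripper_force: 0.0
```

```bash
python3 log.py
```

```text
4.0833 q [ 0.7829 -0.0044 -0.2808  1.5676 -0.0011  1.5789 -0.7241] p [ 0.365  -0.2535  0.5419]
[[0.941, 0.338, -0.001], [0.338, -0.941, 0.0], [-0.0, -0.0, -1.0]] F [ 0.3754 -0.008   0.0073] M [-0.0058  0.0069 -0.0122] 1.0013936421507479 0.0
```

>>> send_rows(
  commands=[
    [[1, -0.58, 0], [0, 0, 0], 1],
    [[1, -0.58, 0], [0, 0, 0], 1],
    [[1, -0.58, 0], [0, 0, 0], 1],
    [[1, -0.58, 0], [0, 0, 0], 1],
    [[1, -0.58, 0], [0, 0, 0], 1],
    [[1, -0.58, 0], [0, 0, 0], 1],
    [[1, -0.58, 0], [0, 0, 0], 1],
    [[1, -0.58, 0], [0, 0, 0], 1],
    [[1, -0.58, 0], [0, 0, 0], 1],
    [[1, -0.58, 0], [0, 0, 0], 1],
    [[1, -0.58, 0], [0, 0, 0], 1],
  ],
)

```text
time_s: 5.0
tcp_pos: [0.529, -0.0592, 0.5418]
tcp_rot: [-0.0, 0.985, 0.171, -0.0]
contact_force: [-0.5, -1.0, -0.1]
finger_gap: 0.996
gripper_force: 0.0
```

```bash
python3 log.py
```

```text
5.0 q [ 0.444   0.1861 -0.5175  1.3771  0.0916  1.603  -1.2893] p [ 0.529  -0.0592  0.5418]
[[0.941, 0.338, -0.001], [0.338, -0.941, 0.0], [-0.001, -0.0, -1.0]] F [-0.5266 -0.9833 -0.0911] M [ 0.0012 -0.0274  0.0527] 0.9958282963224506 0.0
```

>>> send_rows(
  commands=[
    [[1, -0.58, 0], [0, 0, 0], 1],
    [[1, -0.58, 0], [0, 0, 0], 1],
    [[1, -0.58, 0], [0, 0, 0], 1],
    [[1, -0.58, 0], [0, 0, 0], 1],
    [[1, -0.58, 0], [0, 0, 0], 1],
    [[1, -0.58, 0], [0, 0, 0], 1],
    [[1, -0.58, 0], [0, 0, 0], 1],
    [[1, -0.58, 0], [0, 0, 0], 1],
    [[1, -0.58, 0], [0, 0, 0], 1],
    [[1, -0.58, 0], [0, 0, 0], 1],
    [[0, 0, 0], [0, 0, 0], 1],
  ],
)

```text
time_s: 5.92
tcp_pos: [0.6788, 0.1208, 0.5393]
tcp_rot: [-0.001, 0.985, 0.174, -0.002]
contact_force: [0.5, 0.4, -0.7]
finger_gap: 1.004
gripper_force: 0.0
```

```bash
python3 log.py; python3 - <<'E'
from h import *
p=r.capture("side"); cv2.imwrite("pics/arm.png",cv2.resize(p["img"],(800,600)))
E
```

```text
5.9167 q [ 0.039   0.516  -0.5507  0.9478  0.2619  1.7406 -1.6282] p [0.6788 0.1208 0.5393]
[[0.939, 0.343, -0.004], [0.343, -0.939, 0.002], [-0.003, -0.003, -1.0]] F [ 0.5411  0.4412 -0.6795] M [ 0.0332  0.0076 -0.0384] 1.0035932710914326 0.0
```

```bash
cat > fk.py <<'E'
from h import *
import json, itertools
from scipy.optimize import least_squares
D=[json.loads(l) for l in open("log.jsonl")]
Q=np.array([d[0] for d in D]);P=np.array([d[1] for d in D]);RR=Ro.from_quat(np.roll([d[2] for d in D],-1,axis=1))
def chain(q,sg):
    Rs=[];R=Ro.identity()
    for i in range(7):
        R=R*Ro.from_euler("zyzyzyz"[i],sg[i]*q[i]);Rs.append(R)
    return Rs
def ofit(sg):
    W=[chain(q,sg)[-1] for q in Q]
    f=lambda v:np.concatenate([((Ro.from_rotvec(v[:3])*w*Ro.from_rotvec(v[3:])).inv()*t).as_rotvec() for w,t in zip(W,RR)])
    return min((least_squares(f,[0,0,b,0,0,a]) for b in(0,3.) for a in(0,1.5,3,-1.5)),key=lambda s:s.cost)
E
python3 - <<'E'
from fk import *
np.set_printoptions(precision=4,suppress=True)
res=[]
for sg in itertools.product([1,-1],repeat=6):
    sg=(1,)+sg if 0 else sg+(1,)
    for last in(1,-1):
        g=sg[:6]+(last,); s=ofit(g); res.append((s.cost,g,s.x))
res.sort(key=lambda a:a[0])
for a in res[:6]: print(a)
E
```

```text
Still running in the background as job /tmp/bash_jobs.1000/8bd19ca32bd0 (pid 722). You'll get a notice when it ends.
```

View pics/arm.png

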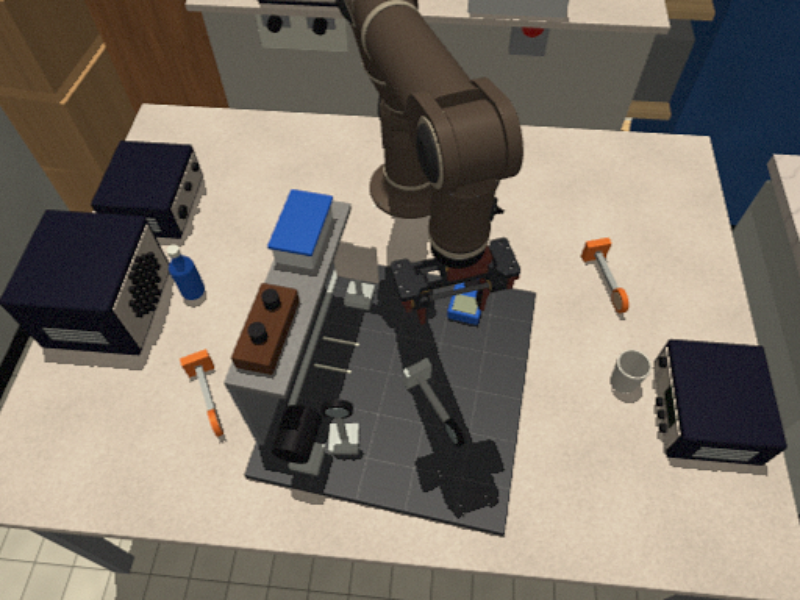

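The picture shows the arm above the plate, with the gripper clear of the shelf and the stand untouched at (418,370)-(457,430). My fit was too slow, so I'll vectorise it.

```bash
kill -- -$(cat /tmp/bash_jobs.1000/8bd19ca32bd0/pid); export OMP_NUM_THREADS=1
cat > fk.py <<'E'
from h import *
import json, itertools
from scipy.optimize import least_squares
D=[json.loads(l) for l in open("log.jsonl")]
Q=np.array([d[0] for d in D]);P=np.array([d[1] for d in D]);RR=Ro.from_quat(np.roll([d[2] for d in D],-1,axis=1))
def chain(Q,sg):
    Rs=[];R=None
    for i in range(7):
        A=Ro.from_euler("zyzyzyz"[i],sg[i]*Q[...,i]); R=A if R is None else R*A; Rs.append(R)
    return Rs
def ofit(sg):
    W=chain(Q,sg)[-1]
    f=lambda v:((Ro.from_rotvec(v[:3])*W*Ro.from_rotvec(v[3:])).inv()*RR).as_rotvec().ravel()
    return min((least_squares(f,[0,0,b,0,0,a],max_nfev=30) for b in(0,3.) for a in(0,1.5,3,-1.5)),key=lambda s:s.cost)
E
timeout 100 python3 - <<'E'
from fk import *
np.set_printoptions(precision=4,suppress=True)
res=[]
for z in itertools.product([1,-1],repeat=3):
    g=(-1,1,z[0],1,z[1],1,z[2]); s=ofit(g); res.append((s.cost,g,s.x))
res.sort(key=lambda a:a[0])
for a in res[:3]: print(a)
g,v=res[0][1:]
B=Ro.from_rotvec(v[:3]); Rs=chain(Q,g)
# position: p = p0 + sum B*R_i*l_i (l_i: [lat y, z] each) + tool
def A():
    cols=[]; I=np.tile(np.eye(3)[None],(len(Q),1,1)); cols.append(I[:,:,2:])
    for i in(1,3,5,6):
        M=(B*Rs[i]).as_matrix(); cols.append(M if i<6 else M[:,:,2:])
    return np.concatenate(cols,2).reshape(len(Q)*3,-1)
a=A(); lam=1e-3; x=np.linalg.solve(a.T@a+lam**2*np.eye(a.shape[1]),a.T@P.ravel())
print(x,"res",(a@x-P.ravel()).reshape(-1,3))
E
```

```text
(np.float64(5.326927936658008e-09), (-1, 1, -1, 1, -1, 1, -1), array([-0.    ,  0.    ,  0.0048, -0.    ,  0.    ,  1.5755]))
(np.float64(0.1052706903676138), (-1, 1, -1, 1, 1, 1, -1), array([ 0.1964, -0.3692,  0.6955,  0.1607, -0.4868,  2.2764]))
(np.float64(0.5531914081128122), (-1, 1, 1, 1, 1, 1, -1), array([ 0.1919, -0.0274, -0.0349, -0.1089, -0.1728,  1.1176]))
[ 0.0185  0.0003 -0.0298  0.5317 -0.0008 -0.0189  0.4524  0.0003 -0.0021
  0.0062  0.0062] res [[-0.0002  0.0001 -0.    ]
 [ 0.0005  0.0002  0.0001]
 [-0.0001 -0.0001 -0.0001]
 [-0.0001 -0.0004  0.    ]
 [-0.0001  0.     -0.    ]
 [ 0.0001  0.0001  0.    ]]
```

>>> send_rows(
  commands=[
    [[0, 0, 1], [0, 0, -1], 1],
    [[0, 0, 1], [0, 0, -1], 1],
    [[0, 0, 1], [0, 0, -0.5], 1],
    [[0, 0, 1], [0, 0, 0], 1],
    [[0, 0, 1], [0, 0, 0], 1],
    [[0, 0, 1], [0, 0, 0], 1],
    [[0, 0, 1], [0, 0, 0], 1],
    [[0, 0, 1], [0, 0, 0], 1],
    [[0, 0, 1], [0, -1, 0], 1],
    [[0, 0, 1], [0, -1, 0], 1],
    [[0, 0, 1], [0, -1, 0], 1],
    [[0, 0, 1], [0, -1, 0], 1],
  ],
)

```text
time_s: 6.97
tcp_pos: [0.667, 0.1082, 0.304]
tcp_rot: [0.063, 0.933, 0.291, -0.2]
contact_force: [0.4, 0.5, -0.5]
finger_gap: 1.003
gripper_force: 0.0
```

>>> send_rows(
  commands=[
    [[0, 0, 0], [0, 0, 0], 1],
    [[0, 0, 0], [0, 0, 0], 1],
    [[0, 0, 0], [0, 0, 0], 1],
  ],
)

```text
time_s: 7.22
tcp_pos: [0.6677, 0.1091, 0.3056]
tcp_rot: [0.062, 0.934, 0.292, -0.196]
contact_force: [-0.1, 0.2, 0.5]
finger_gap: 1.001
gripper_force: 0.0
```

```bash
cat > tgt.py <<'E'
# usage: rows needed (tool frame) to go to grasp standoff
from h import *
import sys
def rel(p,R):
    s=r.get_state(); R0=Ro.from_quat(np.roll(s["tcp_rot"],-1))
    d=R0.inv().apply(np.array(p)-s["tcp_pos"])/.02; w=np.degrees((R0.inv()*R).as_rotvec())/6
    print("shift rows",d.round(2),"turn rows",w.round(2))
def frame(z,x): 
    z=np.array(z,float);z/=np.linalg.norm(z);x=np.array(x,float);x-=z*(x@z);x/=np.linalg.norm(x)
    return Ro.from_matrix(np.stack([x,np.cross(z,x),z],1))
E
cat > g.py <<'E'
from tgt import *
a=np.deg2rad(35.3); d=np.array([np.cos(a),np.sin(a),0]); e=np.array([.5837,.0583,.05]); b=np.deg2rad(25)
z=np.cos(b)*np.array([0,0,-1])-np.sin(b)*d; G=e+.060*d
for so in(0.1,0.): rel(G-(.061+so)*z,frame(z,d))
E
python3 log.py; python3 g.py
```

```text
7.2167 q [-0.0263  0.7536 -0.507   1.1344  0.3942  1.7466 -1.4625] p [0.6677 0.1091 0.3056]
[[0.753, 0.569, -0.331], [0.521, -0.822, -0.23], [-0.403, 0.001, -0.915]] F [-0.0943  0.1622  0.4898] M [ 0.1591 -0.352  -0.0088] 1.0011635570271695 0.0
shift rows [ 3.58 -0.37  4.41] turn rows [-0.04 -0.21 -0.09]
shift rows [ 3.47 -0.35  9.41] turn rows [-0.04 -0.21 -0.09]
```

```bash
export OMP_NUM_THREADS=1; cat > ik.py <<'E'
from fk import *
g=(-1,1,-1,1,-1,1,-1); bz,tz=.0048,1.5755
def mats(Q):
    B=Ro.from_euler("z",bz); Rs=chain(Q,g); return [(B*x) for x in Rs]
def design(Q):
    Q=np.atleast_2d(Q); M=mats(Q); n=len(Q); c=[np.tile(np.eye(3)[None,:,2:],(n,1,1))]
    for i in(1,3,5): c.append(M[i].as_matrix())
    c.append(M[6].as_matrix()[:,:,2:]); return np.concatenate(c,2)
a=design(Q).reshape(-1,11); lam=1e-3
x0=np.array([.3,0,0,.5,0,0,.45,0,0,.13,.13])
X=x0+np.linalg.solve(a.T@a+lam**2*np.eye(11),a.T@(P.ravel()-a@x0))
lo=np.array([-2.95,-.29,-1.47,.14,-1.03,.13,-2.86])+.08; hi=np.array([2.95,1.99,1.44,2.54,4.17,1.85,2.86])-.08
def pose(q): return (design(q)@X)[0], mats(np.atleast_2d(q))[6]*Ro.from_euler("z",tz)
def ik(p,R,q0,w=.03):
    def f(q):
        a,b=pose(q); return np.r_[(a-p)*10,(b.inv()*R).as_rotvec().ravel()*3,w*.1*(q-q0)]
    s=least_squares(f,np.clip(q0,lo,hi),bounds=(lo,hi),max_nfev=200); a,b=pose(s.x)
    return s.x,np.linalg.norm(a-p),np.degrees((b.inv()*R).magnitude())[0]
E
timeout 300 python3 - <<'E'
from ik import *; from tgt import frame
np.set_printoptions(precision=3,suppress=True)
print(X,abs(a@X-P.ravel()).max())
ang=np.deg2rad(-97.12); mx=np.array([np.cos(ang),np.sin(ang),0]); O=np.array([.5441,-.1201,.02])
rng=np.random.default_rng(0); q0=Q[-1]
for pit in(25,):
  b=np.deg2rad(pit); z=np.cos(b)*mx-np.sin(b)*np.array([0,0,1])
  for xs in(1,-1):
   for off in(.0,):
    p=O+mx*off+[0,0,.06]-.061*z; R=frame(z,[0,0,xs])
    sols=[ik(p,R,q) for q in [q0]+list(rng.uniform(lo,hi,(12,7)))]
    sols=[s for s in sols if s[1]<.003 and s[2]<1]
    print("pitch",pit,"xsign",xs,len(sols))
    for s in sorted(sols,key=lambda s:abs(s[0]-q0).max())[:3]: print(s[0])
E
```

```text
[ 0.285  0.    -0.029  0.534 -0.001 -0.019  0.452  0.001 -0.002  0.14
  0.14 ] 0.00045928836919087446
pitch 25 xsign 1 3
[ 0.04   0.972 -0.61   1.783  1.201  1.77   1.808]
[ 0.04   0.972 -0.61   1.783  1.201  1.77   1.808]
[-0.873  1.031  0.706  1.847  0.476  1.023  2.359]
pitch 25 xsign -1 9
[-0.245  0.88  -0.199  1.804  1.019  1.503 -1.229]
[-0.296  0.874 -0.128  1.808  0.988  1.461 -1.208]
[-0.112  0.909 -0.387  1.794  1.101  1.618 -1.28 ]
```

>>> send_rows(
  commands=[
    [[0, 0, 0], [0, 1, 0], 1],
    [[0, 0, 0], [0, 1, 0], 1],
    [[0, 0, 0], [0, 1, 0], 1],
    [[0, 0, 0], [0, 1, 0], 1],
    [[0, 0, 0], [0, 0, -1], 1],
    [[0, 0, 0], [0, 0, -1], 1],
    [[0, 0, 0], [0, 0, -1], 1],
    [[0, 0, 0], [0, 0, -1], 1],
    [[0, 0, 0], [0, 0, -1], 1],
    [[0, 0, 0], [0, 0, -1], 1],
    [[0, 0, 0], [0, 0, -1], 1],
    [[0, 0, 0], [0, 0, -1], 1],
  ],
)

```text
time_s: 8.22
tcp_pos: [0.6678, 0.1088, 0.308]
tcp_rot: [0.002, 0.749, 0.662, 0.003]
contact_force: [1.2, 0.1, -0.5]
finger_gap: 0.999
gripper_force: 0.0
```

>>> send_rows(
  commands=[
    [[0, 0, 0], [0, 0, -1], 1],
    [[0, 0, 0], [0, 0, -1], 1],
    [[0, 0, 0], [0, 0, -1], 1],
    [[0, 0, 0], [0, 0, -1], 1],
    [[0, 0, 0], [0, 0, -1], 1],
    [[0, 0, 0], [0, 0, -1], 1],
    [[0, 0, 0], [0, 0, -1], 1],
    [[0, 0, 0], [0, 0, -1], 1],
    [[0, 0, 0], [0, 0, -1], 1],
    [[0, 0, 0], [0, 0, -1], 1],
    [[0, 0, 0], [0, 0, -1], 1],
    [[0, 0, 0], [0, 0, -1], 1],
  ],
)

```text
time_s: 9.22
tcp_pos: [0.6678, 0.1087, 0.3078]
tcp_rot: [0.003, 0.217, 0.976, 0.001]
contact_force: [0.1, 1.0, 0.2]
finger_gap: 0.997
gripper_force: 0.0
```

>>> send_rows(
  commands=[
    [[0, 0, 0], [0, 0, -1], 1],
    [[0, 0, 0], [0, 0, -1], 1],
    [[0, 0, 0], [0, 0, -1], 1],
    [[0, 0, 0], [0, 0, -1], 1],
    [[0, 0, 0], [0, 0, -1], 1],
    [[0, 0, 0], [0, 0, -1], 1],
    [[0, 0, 0], [0, 0, -1], 1],
    [[0, 0, 0], [0, 0, -1], 1],
    [[0, 0, 0], [0, 0, -1], 1],
    [[0, 0, 0], [0, 0, -1], 1],
    [[0, 0, 0], [0, 0, 0], 1],
    [[0, 0, 0], [0, 0, 0], 1],
  ],
)

```text
time_s: 10.22
tcp_pos: [0.6677, 0.1089, 0.3065]
tcp_rot: [0.002, -0.296, 0.955, -0.001]
contact_force: [0.0, -0.3, -0.2]
finger_gap: 1.0
gripper_force: 0.0
```

```bash
export OMP_NUM_THREADS=1; sed -i 's/frame(z,d)/frame(z,-d)/' g.py; python3 log.py; python3 g.py; timeout 200 python3 - <<'E'
from ik import *; from tgt import frame
np.set_printoptions(precision=3,suppress=True)
print(X,abs(a@X-P.ravel()).max())
aa=np.deg2rad(35.3); d=np.array([np.cos(aa),np.sin(aa),0]); e=np.array([.5837,.0583,.05])
q=Q[-1]
for t in(0,25):
  b=np.deg2rad(t); z=np.cos(b)*np.array([0,0,-1])-np.sin(b)*d; G=e+.060*d
  for so in(.1,0): print(t,so,ik(G-(.061+so)*z,frame(z,-d),q))
E
```

```text
10.2167 q [ 0.4554  0.826  -1.2674  1.4034  0.7862  1.464   1.3869] p [0.6677 0.1089 0.3065]
[[-0.824, -0.566, 0.004], [-0.566, 0.824, -0.0], [-0.004, -0.002, -1.0]] F [ 0.0291 -0.2776 -0.1659] M [ 0.098  -0.065  -0.0556] 1.0004612272033593 0.0
shift rows [-1.49  0.4   5.53] turn rows [ 0.01  4.2  -0.14]
shift rows [ 0.64  0.38 10.06] turn rows [ 0.01  4.2  -0.14]
[ 0.285  0.001 -0.03   0.534  0.    -0.018  0.452  0.001 -0.002  0.14
  0.14 ] 0.0005195737713143411
0 0.1 (array([ 0.515,  0.875, -1.239,  1.603,  0.854,  1.297,  1.323]), np.float64(8.372706962354025e-08), np.float64(2.2764022138034404e-05))
0 0 (array([ 0.482,  0.982, -1.155,  1.67 ,  0.972,  1.171,  1.251]), np.float64(1.32815523306877e-07), np.float64(3.9309123411274715e-05))
25 0.1 (array([ 0.108,  1.013, -0.919,  1.12 ,  0.72 ,  1.77 ,  1.468]), np.float64(3.6996344931974925e-07), np.float64(0.00011117651508840301))
25 0 (array([ 0.221,  1.114, -1.034,  1.3  ,  0.855,  1.666,  1.354]), np.float64(1.1675879891594419e-07), np.float64(3.065108587478772e-05))
```

>>> send_rows(
  commands=[
    [[-0.25, 0.07, 0.92], [0, 0, 0], 1],
    [[-0.25, 0.07, 0.92], [0, 0, 0], 1],
    [[-0.25, 0.07, 0.92], [0, 0, 0], 1],
    [[-0.25, 0.07, 0.92], [0, 0, 0], 1],
    [[-0.25, 0.06, 0.92], [0, 0, 0], 1],
    [[-0.25, 0.06, 0.92], [0, 0, 0], 1],
    [[0, 0, 0], [0, 0.84, -0.03], 1],
    [[0, 0, 0], [0, 0.84, -0.03], 1],
    [[0, 0, 0], [0, 0.84, -0.03], 1],
    [[0, 0, 0], [0, 0.84, -0.03], 1],
    [[0, 0, 0], [0, 0.84, -0.02], 1],
    [[0, 0, 0], [0, 0, 0], 1],
  ],
)

```text
time_s: 11.22
tcp_pos: [0.6871, 0.1357, 0.1903]
tcp_rot: [-0.211, -0.3, 0.928, -0.066]
contact_force: [1.4, 0.2, -0.4]
finger_gap: 0.999
gripper_force: 0.0
```

```bash
python3 log.py; python3 g.py; python3 -c "
from h import *
p=r.capture('side'); cv2.imwrite('pics/pre.png',cv2.resize(p['img'][165:315,200:400],None,fx=4,fy=4))"
```

```text
11.2167 q [ 0.135   1.0648 -1.0293  1.1143  0.8016  1.8198  1.4278] p [0.6871 0.1357 0.1903]
[[-0.731, -0.584, -0.353], [-0.528, 0.812, -0.249], [0.432, 0.004, -0.902]] F [ 1.3595  0.154  -0.4057] M [ 0.3761 -0.4962  0.0443] 0.9994521331035824 0.0
shift rows [ 0.17 -0.17 -0.23] turn rows [ 0.01 -0.09  0.08]
shift rows [ 0.12 -0.17  4.77] turn rows [ 0.01 -0.09  0.08]
```

View pics/pre.png

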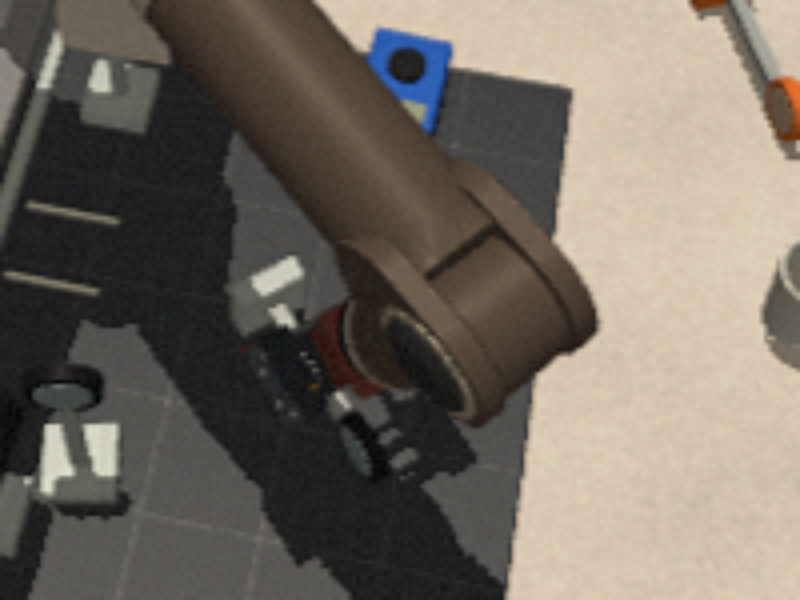

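The gripper is aligned over the post between foot (265,280) and lens (360,450). I'll descend and close.

>>> send_rows(
  commands=[
    [[0.02, -0.04, 0.8], [0, 0, 0.02], 1],
    [[0.02, -0.04, 0.8], [0, 0, 0.02], 1],
    [[0.02, -0.04, 0.8], [0, 0, 0.02], 1],
    [[0.02, -0.03, 0.8], [0, 0, 0.02], 1],
    [[0.02, -0.02, 0.8], [0, 0, 0], 1],
    [[0.02, 0, 0.77], [0, 0, 0], 1],
    [[0, 0, 0], [0, 0, 0], 1],
    [[0, 0, 0], [0, 0, 0], 1],
  ],
)

```text
time_s: 11.93
tcp_pos: [0.6543, 0.1049, 0.108]
tcp_rot: [-0.208, -0.294, 0.931, -0.066]
contact_force: [-0.0, -0.5, 0.7]
finger_gap: 1.0
gripper_force: 0.0
```

```bash
python3 log.py; python3 g.py
```

```text
11.9333 q [ 0.2169  1.1022 -1.0148  1.2977  0.8399  1.662   1.3626] p [0.6543 0.1049 0.108 ]
[[-0.741, -0.575, -0.348], [-0.52, 0.818, -0.244], [0.425, -0.0, -0.905]] F [-0.0346 -0.4671  0.6917] M [ 0.3291 -0.4936  0.0249] 1.0003466159774097 0.0
shift rows [-0.1   0.14 -4.9 ] turn rows [ 0.01 -0.02 -0.03]
shift rows [-0.11  0.14  0.1 ] turn rows [ 0.01 -0.02 -0.03]
```

>>> send_rows(
  commands=[
    [[-0.1, 0.13, 0.1], [0, 0, -0.03], 1],
    [[0, 0, 0], [0, 0, 0], 0.2],
    [[0, 0, 0], [0, 0, 0], -0.3],
    [[0, 0, 0], [0, 0, 0], -1],
    [[0, 0, 0], [0, 0, 0], -1],
    [[0, 0, 0], [0, 0, 0], -1],
    [[0, 0, 0], [0, 0, 0], -1],
    [[0, 0, 0], [0, 0, 0], -1],
    [[0, 0, 0], [0, 0, 0], -1],
    [[0, 0, 0], [0, 0, 0], -1],
  ],
)

```text
time_s: 12.77
tcp_pos: [0.6538, 0.1084, 0.1058]
tcp_rot: [-0.208, -0.296, 0.93, -0.066]
contact_force: [-0.1, -1.0, -0.4]
finger_gap: 0.358
gripper_force: 0.0
```

```bash
python3 log.py; python3 g.py
```

```text
12.7667 q [ 0.2114  1.1055 -1.0141  1.2969  0.8405  1.6609  1.3615] p [0.6538 0.1084 0.1058]
[[-0.738, -0.578, -0.348], [-0.523, 0.816, -0.246], [0.426, 0.001, -0.905]] F [-0.0748 -0.9679 -0.393 ] M [ 0.3282 -0.4392 -0.0334] 0.3584058554702806 0.0
shift rows [ 0.02 -0.02 -4.97] turn rows [ 0.01 -0.03  0.  ]
shift rows [ 0.01 -0.02  0.03] turn rows [ 0.01 -0.03  0.  ]
```

>>> send_rows(
  commands=[
    [[0, 0, 0], [0, 0, 0], -1],
    [[0, 0, 0], [0, 0, 0], -1],
    [[0, 0, 0], [0, 0, 0], -1],
    [[0, 0, 0], [0, 0, 0], -1],
    [[0, 0, 0], [0, 0, 0], -1],
    [[0, 0, 0], [0, 0, 0], -1],
    [[0, 0, 0], [0, 0, 0], -1],
  ],
)

```text
time_s: 13.35
tcp_pos: [0.6537, 0.1086, 0.1058]
tcp_rot: [-0.208, -0.296, 0.93, -0.066]
contact_force: [-1.0, 0.8, 0.5]
finger_gap: 0.159
gripper_force: 30.0
```

>>> send_rows(
  commands=[
    [[0.1, 0, -0.2], [0, 0, 0], -1],
    [[0.2, 0, -0.42], [0, 0, 0], -1],
    [[0.34, 0, -0.72], [0, 0, 0], -1],
    [[0.42, 0, -0.9], [0, 0, 0], -1],
    [[0.42, 0, -0.9], [0, 0, 0], -1],
    [[0.42, 0, -0.9], [0, 0, 0], -1],
    [[0.34, 0, -0.72], [0, 0, 0], -1],
    [[0.3, 0, -0.6], [0, 0, 0], -1],
    [[0, 0, 0], [0, 0, 0], -1],
  ],
)

```text
time_s: 14.1
tcp_pos: [0.6541, 0.1089, 0.2288]
tcp_rot: [-0.206, -0.296, 0.93, -0.066]
contact_force: [0.1, 0.5, -2.2]
finger_gap: 0.159
gripper_force: 30.0
```

```bash
python3 log.py; export OMP_NUM_THREADS=1; timeout 200 python3 - <<'E'
from ik import *; from tgt import frame
np.set_printoptions(precision=3,suppress=True)
print(abs(a@X-P.ravel()).max())
# path: yaw by tool-down-ish, then pitch, at grasp pt over mid
q=Q[-1]; ang0=35.3
def show(yaw,el,G,q):
    b=np.deg2rad(el); A=np.deg2rad(yaw); d=np.array([np.cos(A),np.sin(A),0]); up=np.array([0,0,1])
    # stand rotated by el: 0 lying, 90 upright; tool z at el=0: 25deg from down toward -d
    t=np.deg2rad(-25+el); z=-np.cos(t)*up+np.sin(t)*d; x=-(np.cos(t)*d+np.sin(t)*up)
    p=np.array(G)-.061*z; s=ik(p,frame(z,x),q,.3); print(yaw,el,p.round(3),s[0],round(s[1],4),round(s[2],2)); return s[0]
G0=np.array([.633,.093,.2]); G1=np.array([.56,.03,.2])
print("yaw then pitch")
qq=q
for k in range(1,6): qq=show(35.3-132.4*k/5,0,G0+(G1-G0)*k/5,qq)
for k in range(1,5): qq=show(-97.1,22.5*k,G1,qq)
qq=show(-97.1,90,[.551,-.06,.1],qq);qq=show(-97.1,90,[.544,-.12,.08],qq)
print("both"); qq=q
for k in range(1,8): qq=show(35.3-132.4*k/7,90*k/7,G0+(G1-G0)*k/7,qq)
E
```

```text
14.1 q [ 0.2089  0.9692 -1.0417  1.2264  0.7479  1.7994  1.4164] p [0.6541 0.1089 0.2288]
[[-0.74, -0.578, -0.344], [-0.524, 0.816, -0.244], [0.422, -0.001, -0.907]] F [ 0.1155  0.4719 -2.1989] M [ 0.5644 -0.772  -0.0038] 0.15907269914249952 29.959038197994232
0.0005130525773788253
yaw then pitch
8.819999999999997 0 [0.644 0.084 0.255] [ 0.296  0.923 -1.009  1.213  0.552  1.768  1.081] 0.0 0.0
-17.660000000000004 0 [0.628 0.06  0.255] [ 0.413  0.866 -0.968  1.298  0.377  1.62   0.75 ] 0.0 0.0
-44.140000000000015 0 [0.608 0.037 0.255] [ 0.541  0.773 -0.926  1.442  0.216  1.411  0.451] 0.0 0.0
-70.62 0 [0.583 0.018 0.255] [ 0.657  0.647 -0.878  1.62   0.061  1.167  0.18 ] 0.0 0.0
-97.10000000000001 0 [0.557 0.004 0.255] [ 0.736  0.499 -0.825  1.81  -0.092  0.915 -0.082] 0.0 0.0
-97.1 22.5 [0.56  0.027 0.261] [ 0.405  0.424 -0.68   1.775  0.258  1.028 -0.485] 0.0 0.01
-97.1 45.0 [0.563 0.051 0.257] [ 0.087  0.479 -0.566  1.72   0.568  1.271 -0.82 ] 0.0 0.01
-97.1 67.5 [0.565 0.071 0.245] [-0.174  0.617 -0.457  1.655  0.768  1.559 -1.02 ] 0.0 0.0
-97.1 90.0 [0.567 0.085 0.226] [-0.435  0
[... 339 characters left out ...]
.143] 0.0 0.0
-2.528571428571432 25.714285714285715 [0.611 0.075 0.261] [ 0.51   0.674 -1.09   1.628  0.636  1.223  0.815] 0.0 0.0
-21.44285714285715 38.57142857142857 [0.588 0.071 0.259] [ 0.484  0.503 -1.005  1.827  0.731  0.98   0.366] 0.0 0.01
-40.35714285714286 51.42857142857143 [0.571 0.075 0.255] [ 0.288  0.427 -0.88   1.941  0.958  0.996 -0.235] 0.0 0.01
-59.27142857142857 64.28571428571429 [0.561 0.081 0.247] [ 0.031  0.496 -0.755  1.926  1.085  1.275 -0.729] 0.0 0.01
-78.1857142857143 77.14285714285714 [0.561 0.086 0.237] [-0.17   0.647 -0.616  1.792  1.055  1.601 -1.018] 0.0 0.0
-97.10000000000001 90.0 [0.567 0.085 0.226] [-0.435  0.779 -0.223  1.598  0.85   1.77  -1.087] 0.0 0.01
```

>>> send_rows(
  commands=[
    [[0.82, 0.15, 0.09], [0, 0, 0], -1],
    [[0.82, 0.15, 0.09], [0, 0, 0], -1],
    [[0.82, 0.15, 0.09], [0, 0, 0], -1],
    [[0.82, 0.15, 0.09], [0, 0, 0], -1],
    [[0.82, 0.15, 0.09], [-0.21, 0, 0.45], -1],
    [[0, 0, 0], [-0.42, 0, 0.9], -1],
    [[0, 0, 0], [-0.42, 0, 0.9], -1],
    [[0, 0, 0], [-0.42, 0, 0.9], -1],
    [[0, 0, 0], [-0.42, 0, 0.9], -1],
    [[0, 0, 0], [-0.42, 0, 0.9], -1],
    [[0, 0, 0], [-0.42, 0, 0.9], -1],
    [[0, 0, 0], [-0.42, 0, 0.9], -1],
  ],
)

```text
time_s: 15.1
tcp_pos: [0.5811, 0.075, 0.2504]
tcp_rot: [-0.218, 0.083, 0.972, 0.017]
contact_force: [-0.5, 0.4, -4.0]
finger_gap: 0.156
gripper_force: 30.0
```

>>> send_rows(
  commands=[
    [[0, 0, 0], [-0.42, 0, 0.9], -1],
    [[0, 0, 0], [-0.42, 0, 0.9], -1],
    [[0, 0, 0], [-0.42, 0, 0.9], -1],
    [[0, 0, 0], [-0.42, 0, 0.9], -1],
    [[0, 0, 0], [-0.42, 0, 0.9], -1],
    [[0, 0, 0], [-0.42, 0, 0.9], -1],
    [[0, 0, 0], [-0.42, 0, 0.9], -1],
    [[0, 0, 0], [-0.42, 0, 0.9], -1],
    [[0, 0, 0], [-0.42, 0, 0.9], -1],
    [[0, 0, 0], [-0.42, 0, 0.9], -1],
    [[0, 0, 0], [-0.42, 0, 0.9], -1],
    [[0, 0, 0], [-0.42, 0, 0.9], -1],
  ],
)

```text
time_s: 16.1
tcp_pos: [0.5806, 0.0745, 0.2503]
tcp_rot: [-0.166, 0.636, 0.741, 0.139]
contact_force: [-0.9, -0.3, -3.5]
finger_gap: 0.155
gripper_force: 30.0
```

```bash
python3 log.py; cat > f.py <<'E'
from tgt import *
a=np.deg2rad(-97.12); mx=np.array([np.cos(a),np.sin(a),0]); my=np.array([-mx[1],mx[0],0]); up=np.array([0,0,1.]); O=np.array([.5441,-.1201,.02])
def stand(el,xm,ym,h):   # el 90 upright; grasp point at mark (xm,ym), height h above plate
    t=np.deg2rad(-25+el); z=-np.cos(t)*up+np.sin(t)*mx; x=-(np.cos(t)*mx+np.sin(t)*up)
    rel(O+mx*xm+my*ym+up*h-.061*z,frame(z,x))
s=r.get_state(); R0=Ro.from_quat(np.roll(s["tcp_rot"],-1)); g=s["tcp_pos"]+.061*R0.as_matrix()[:,2]-O
print("grasp in mark",g@mx,g@my,g[2],"F mark",s["contact_force"]@mx,s["contact_force"]@my,s["contact_force"][2])
if len(sys.argv)>1: stand(*map(float,sys.argv[1:]))
E
python3 f.py 0 -.18 0 .16; python3 f.py 90 -.12 0 .09
```

```text
16.1 q [ 0.5971  0.6049 -0.8746  1.6987  0.0191  1.019  -0.0364] p [0.5806 0.0745 0.2503]
[[-0.136, 0.988, -0.069], [0.896, 0.153, 0.416], [0.422, -0.005, -0.907]] F [-0.9112 -0.3372 -3.5379] M [-0.7629 -0.1821 -0.0002] 0.15491242599431576 29.957444071769714
grasp in mark -0.22228021747524482 0.00482404297161124 0.17502694122016452 F mark 0.44757518598937196 -0.8623800400264252 -3.537940640892443
shift rows [-2.06 -1.18 -0.12] turn rows [-1.16  0.02  2.38]
grasp in mark -0.22228021747524482 0.00482404297161124 0.17502694122016452 F mark 0.44757518598937196 -0.8623800400264252 -3.537940640892443
shift rows [-3.24 -0.86  4.82] turn rows [  0.96 -14.88   2.78]
```

>>> send_rows(
  commands=[
    [[0, 0, 0], [-0.38, 0, 0.79], -1],
    [[0, 0, 0], [-0.38, 0, 0.79], -1],
    [[0, 0, 0], [-0.39, 0.02, 0.8], -1],
    [[0, 0, 0], [0, -0.5, 0], -1],
    [[0, 0, 0], [0, -1, 0], -1],
    [[0, 0, 0], [0, -1, 0], -1],
    [[0, 0, 0], [0, -1, 0], -1],
    [[0, 0, 0], [0, -1, 0], -1],
    [[0, 0, 0], [0, -1, 0], -1],
    [[0, 0, 0], [0, -1, 0], -1],
    [[0, 0, 0], [0, -1, 0], -1],
    [[0, 0, 0], [0, -1, 0], -1],
  ],
)

```text
time_s: 17.1
tcp_pos: [0.5809, 0.0757, 0.2515]
tcp_rot: [0.151, 0.728, 0.647, -0.169]
contact_force: [-0.4, -0.8, -4.7]
finger_gap: 0.161
gripper_force: 30.0
```

>>> send_rows(
  commands=[
    [[0, 0, 0], [0, -1, 0], -1],
    [[0, 0, 0], [0, -1, 0], -1],
    [[0, 0, 0], [0, -1, 0], -1],
    [[0, 0, 0], [0, -1, 0], -1],
    [[0, 0, 0], [0, -1, 0], -1],
    [[0, 0, 0], [0, -0.7, 0], -1],
    [[0, 0, 0], [0, -0.5, 0], -1],
    [[0, 0, 0], [0, 0, 0], -1],
    [[0, 0, 0], [0, 0, 0], -1],
  ],
)

```text
time_s: 17.85
tcp_pos: [0.5809, 0.0761, 0.25]
tcp_rot: [0.347, 0.637, 0.567, -0.391]
contact_force: [0.3, 0.5, -3.4]
finger_gap: 0.159
gripper_force: 30.0
```

```bash
python3 log.py; python3 f.py 90 -.10 0 .085;  python3 - <<'E'
from h import *
for n in("side","top"):
    p=r.capture(n); cv2.imwrite(f"pics/up_{n}.png",cv2.resize(p["img"][165:315,180:380] if n=="side" else p["img"][100:250,170:370],None,fx=4,fy=4))
E
```

```text
17.85 q [-0.3752  0.7476 -0.279   1.5701  0.8842  1.7905 -1.042 ] p [0.5809 0.0761 0.25  ]
[[0.052, 0.993, -0.104], [0.45, -0.116, -0.885], [-0.891, -0.001, -0.453]] F [ 0.2623  0.484  -3.4206] M [ 1.467  -0.2684  0.0055] 0.15929230244007905 29.959765076637268
grasp in mark -0.14485624304859684 0.012586693659809436 0.20234911811330838 F mark -0.51275091631278 0.20027700707539595 -3.4206096405312674
shift rows [ 4.32 -0.62  4.66] turn rows [ 0.06 -0.32  0.04]
```

View pics/up_side.png

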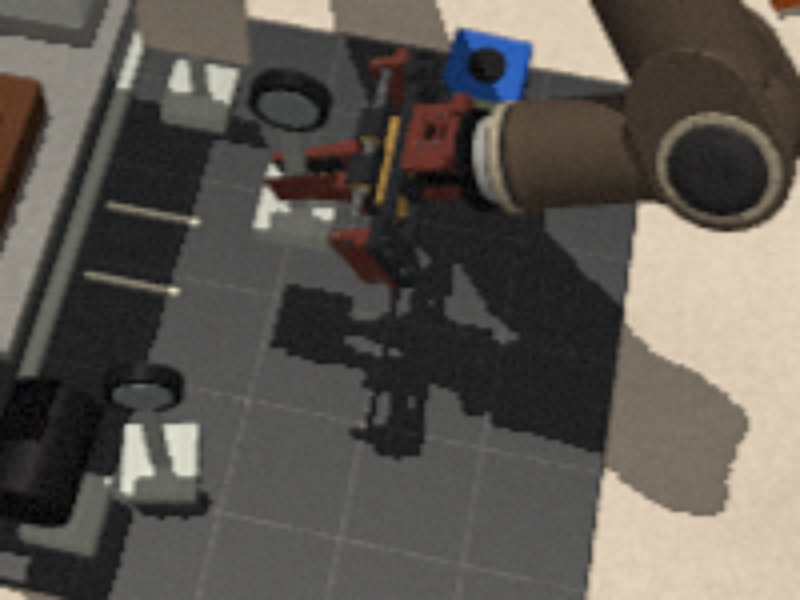

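The stand is held upright (lens at (290,100), foot at (295,210)) and clear of everything. I'll approach the lane next.

>>> send_rows(
  commands=[
    [[0.4, -0.1, 0.4], [0, -0.1, 0], -1],
    [[0.7, -0.1, 0.76], [0, -0.1, 0], -1],
    [[0.7, -0.1, 0.76], [0, -0.1, 0], -1],
    [[0.7, -0.1, 0.76], [0, 0, 0], -1],
    [[0.7, -0.1, 0.76], [0, 0, 0], -1],
    [[0.7, -0.1, 0.76], [0, 0, 0], -1],
    [[0.4, 0, 0.4], [0, 0, 0], -1],
    [[0, 0, 0], [0, 0, 0], -1],
    [[0, 0, 0], [0, 0, 0], -1],
    [[0, 0, 0], [0, 0, 0], -1],
  ],
)

```text
time_s: 18.78
tcp_pos: [0.5645, 0.0315, 0.1349]
tcp_rot: [0.357, 0.631, 0.56, -0.4]
contact_force: [0.7, -0.2, -2.8]
finger_gap: 0.157
gripper_force: 30.0
```

```bash
python3 log.py; python3 f.py 90 -.05 0 .066; cat > tilt.py <<'E'
from h import *
a=np.deg2rad(-97.12); mx=np.array([np.cos(a),np.sin(a),0]); my=np.array([-mx[1],mx[0],0]); O=np.array([.5441,-.1201,.02])
s=r.get_state(); R0=Ro.from_quat(np.roll(s["tcp_rot"],-1)); g=s["tcp_pos"]+.061*R0.as_matrix()[:,2]-O; gx,gy,h=g@mx,g@my,g[2]
for n in("side","top"):
    c=cloud(r.capture(n))-O; X,Y,Z=c@mx-gx,c@my-gy,c[...,2]-h
    f=(abs(X)<.045)&(abs(Y)<.045)&(Z<-.02)&(Z>-.08)&(c[...,2]>.006); l=(abs(X)<.05)&(abs(Y)<.03)&(Z>.07)&(Z<.16)
    if f.sum()>5: 
        print(n,"foot n",f.sum(),"x",np.percentile(X[f],[3,97]),"y",np.percentile(Y[f],[3,97]),"z(mark)",np.percentile(c[f][:,2],[3,97]))
        t=f&(Z>np.percentile(Z[f],97)-.015)
        k=(Z[f]>np.percentile(Z[f],80)-.004)
        rect=cv2.minAreaRect((np.stack([X[f],Y[f]],1)*1000).astype(np.float32)); print("foot rect",rect)
    if l.sum()>5:
        A=np.stack([X[l],Y[l],Z[l]],1); m=A.mean(0); u,sv,vt=np.linalg.svd(A-m,full_matrices=False)
        print("lens n",l.sum(),"x",np.percentile(X[l],[2,98]),"y",np.percentile(Y[l],[2,98]),"z(mark)",np.percentile(Z[l]+h,[2,98]),"normal",vt[2],sv)
E
python3 tilt.py
```

```text
18.7833 q [-0.3459  0.8803 -0.2516  1.6786  0.9339  1.6413 -1.1997] p [0.5645 0.0315 0.1349]
[[0.052, 0.993, -0.106], [0.422, -0.118, -0.899], [-0.905, 0.002, -0.425]] F [ 0.68   -0.189  -2.8066] M [ 1.537  -0.2886  0.083 ] 0.157092214990194 29.95981603860855
grasp in mark -0.09778115328023378 0.0018695558651973618 0.08898920628637015 F mark 0.103223234359785 0.6981553993030566 -2.8066452298706412
shift rows [ 0.03 -0.09  2.65] turn rows [ 0.06 -0.02  0.01]
side foot n 202 x [-0.02964788  0.02820195] y [-0.01673909  0.03226289] z(mark) [0.0315463  0.05467938]
foot rect ((-0.4232807159423828, 1.4113483428955078), (60.13627624511719, 64.73661804199219), 0.4764454662799835)
lens n 218 x [-0.02948185  0.0257224 ] y [-0.00688529  0.00929679] z(mark) [0.1669077  0.22621682] normal [ 0.0346523  -0.9920704  -0.12081204] [0.25867853 0.23212518 0.05777996]
top foot n 118 x [-0.02705497  0.02985191] y [-0.02819799  0.03124282] z(mark) [0.0352429  0.05360432]
foot rect ((1.3372306823730469, 1.7250556945800781), (59.483856201171875, 60.29128646850586), 0.14668668806552887)
lens n 108 x [-0.02737337  0.02938598] y [-0.00758305  0.00688401] z(mark) [0.17441072 0.22577358] normal [-0.01098949 -0.9834489   0.18085211] [0.17351739 0.14160677 0.04360653]
```

>>> send_rows(
  commands=[
    [[-0.04, -0.02, 0.62], [0, 0, 0], -1],
    [[-0.04, -0.02, 0.62], [0.03, 0, 0], -1],
    [[-0.04, -0.02, 0.62], [0.03, 0, 0], -1],
    [[-0.04, -0.02, 0.62], [0, 0, 0], -1],
    [[-0.04, -0.01, 0.62], [0, 0, 0], -1],
    [[0, 0, 0], [0, 0, 0], -1],
    [[0, 0, 0], [0, 0, 0], -1],
  ],
)

```text
time_s: 19.47
tcp_pos: [0.5548, -0.0274, 0.1111]
tcp_rot: [0.354, 0.632, 0.558, -0.404]
contact_force: [0.2, 0.5, -3.3]
finger_gap: 0.159
gripper_force: 30.0
```

>>> send_rows(
  commands=[
    [[0.045, 0, 0.02], [0, 0, 0], -1],
    [[0.045, 0, 0.02], [0, 0, 0], -1],
    [[0.045, 0, 0.02], [0, 0, 0], -1],
    [[0.045, 0, 0.02], [0, 0, 0], -1],
    [[0, 0, 0], [0, 0, 0], -1],
    [[0, 0, 0], [0, 0, 0], -1],
  ],
)

```text
time_s: 19.97
tcp_pos: [0.5552, -0.0257, 0.1073]
tcp_rot: [0.355, 0.632, 0.559, -0.403]
contact_force: [0.6, 0.6, -3.8]
finger_gap: 0.154
gripper_force: 30.0
```

```bash
python3 log.py; python3 f.py 90 -.02 0 .058; python3 tilt.py
```

```text
19.9667 q [-0.2836  0.8934 -0.226   1.7545  0.9863  1.5536 -1.2288] p [ 0.5552 -0.0257  0.1073]
[[0.05, 0.992, -0.112], [0.421, -0.123, -0.899], [-0.906, -0.002, -0.424]] F [ 0.576   0.622  -3.7724] M [ 1.4824 -0.2716 -0.028 ] 0.15425356815568894 29.959802627563477
grasp in mark -0.039775136766467205 -0.0006549443292567323 0.06145019527942917 F mark -0.688633585583668 0.49443758041439345 -3.77238603869472
shift rows [-0.26  0.03  0.97] turn rows [ 0.   -0.01  0.02]
side foot n 184 x [-0.0296186   0.02844327] y [-0.02381391  0.03225975] z(mark) [0.00721421 0.02899737]
foot rect ((0.03802299499511719, 5.040431976318359), (61.06581115722656, 65.47673034667969), 5.756113052368164)
lens n 204 x [-0.02935073  0.02483746] y [-0.00707017  0.01078148] z(mark) [0.13811545 0.19773159] normal [ 0.01577016 -0.9924952  -0.12126248] [0.24902879 0.22283394 0.05851839]
top foot n 116 x [-0.02633027  0.03005232] y [-0.02881579  0.03131168] z(mark) [0.00687534 0.02550154]
foot rect ((0.7529754638671875, 3.6303062438964844), (85.1916732788086, 72.60968017578125), 77.77935028076172)
lens n 102 x [-0.02692507  0.02955509] y [-0.00719605  0.00792588] z(mark) [0.15152088 0.19812973] normal [ 2.10485543e-04 -9.83330694e-01  1.81826023e-01] [0.16779294 0.12412952 0.04573652]
```

>>> send_rows(
  commands=[
    [[0.045, 0, 0.02], [0, 0, 0], -1],
    [[0, 0, 0], [0, 0, 0], -1],
    [[0.045, 0, 0.02], [0, 0, 0], -1],
    [[0, 0, 0], [0, 0, 0], -1],
    [[0, 0, 0], [0, 0, 0], -1],
  ],
)

```text
time_s: 20.48
tcp_pos: [0.5554, -0.0261, 0.1064]
tcp_rot: [0.355, 0.632, 0.558, -0.403]
contact_force: [-0.2, 1.9, 5.0]
finger_gap: 0.159
gripper_force: 30.0
```

>>> send_rows(
  commands=[
    [[0.045, 0, 0.02], [0, 0, 0], -1],
    [[0, 0, 0], [0, 0, 0], -1],
    [[0, 0, 0], [0, 0, 0], -1],
  ],
)

```text
time_s: 20.73
tcp_pos: [0.5554, -0.0261, 0.1063]
tcp_rot: [0.356, 0.632, 0.558, -0.403]
contact_force: [-1.2, 3.4, 10.4]
finger_gap: 0.158
gripper_force: 30.0
```

```bash
python3 f.py
```

```text
grasp in mark -0.039342836909092085 -0.00045273688406612545 0.0605734897576274 F mark -3.238054398750282 -1.6026713571010782 10.41618991082197
```

>>> send_rows(
  commands=[
    [[-0.045, 0, -0.02], [0, 0, 0], -1],
    [[-0.064, 0, 0.136], [0, 0, 0], -1],
    [[-0.064, 0, 0.136], [0, 0, 0], -1],
    [[-0.064, 0, 0.136], [0, 0, 0], -1],
    [[-0.064, 0, 0.136], [0, 0, 0], -1],
    [[-0.064, 0, 0.136], [0, 0, 0], -1],
    [[-0.064, 0, 0.136], [0, 0, 0], -1],
    [[0, 0, 0], [0, 0, 0], -1],
    [[0, 0, 0], [0, 0, 0], -1],
  ],
)

```text
time_s: 21.48
tcp_pos: [0.5537, -0.0435, 0.1064]
tcp_rot: [0.356, 0.632, 0.559, -0.402]
contact_force: [2.6, 3.0, 5.5]
finger_gap: 0.157
gripper_force: 30.0
```

```bash
python3 f.py
```

```text
grasp in mark -0.02199433881232544 0.0001348548234858275 0.06055467547873304 F mark -3.33919312491023 2.2273800984289474 5.484695894641643
```

>>> send_rows(
  commands=[
    [[-0.021, 0, 0.045], [0, 0, 0], -1],
    [[-0.021, 0, 0.045], [0, 0, 0], -1],
    [[-0.021, 0, 0.045], [0, 0, 0], -1],
    [[-0.021, 0, 0.045], [0, 0, 0], -1],
    [[-0.021, 0, 0.045], [0, 0, 0], -1],
    [[-0.021, 0, 0.045], [0, 0, 0], -1],
    [[0, 0, 0], [0, 0, 0], -1],
    [[0, 0, 0], [0, 0, 0], -1],
  ],
)

```text
time_s: 22.15
tcp_pos: [0.5531, -0.0488, 0.1064]
tcp_rot: [0.356, 0.632, 0.559, -0.402]
contact_force: [2.1, 5.8, 6.7]
finger_gap: 0.159
gripper_force: 30.0
```

```bash
python3 f.py 90 0 0 0.06; python3 tilt.py
```

```text
grasp in mark -0.01662227383226111 0.0001971977992033338 0.06056333342084408 F mark -6.024141777142923 1.3229708453807492 6.705668321153401
shift rows [-0.32 -0.01  0.76] turn rows [ 0.02 -0.02  0.01]
side foot n 183 x [-0.0294891   0.02833633] y [-0.02517754  0.03185936] z(mark) [0.0072062  0.02628977]
foot rect ((4.233877182006836, 9.086132049560547), (72.13786315917969, 71.44043731689453), 3.8001761436462402)
lens n 203 x [-0.02895233  0.02553135] y [-0.00702496  0.01094401] z(mark) [0.13561886 0.19664417] normal [ 0.02974702 -0.98947956 -0.14158147] [0.24731279 0.22142114 0.05683229]
top foot n 114 x [-0.02604747  0.03042282] y [-0.02860518  0.03121766] z(mark) [0.00702496 0.02644685]
foot rect ((3.652660369873047, 3.3526382446289062), (92.28495788574219, 60.6609001159668), 82.1833724975586)
lens n 88 x [-0.02660442  0.02378826] y [-0.00711927  0.00698647] z(mark) [0.1563597  0.19741647] normal [-0.05923476 -0.96538856  0.25400036] [0.14446271 0.09481458 0.03788023]
```

>>> send_rows(
  commands=[
    [[-0.036, 0, -0.017], [0, 0, 0], -1],
    [[0, 0, 0], [0, 0, 0], -1],
    [[0, 0, 0], [0, 0, 0], -1],
  ],
)

```text
time_s: 22.5
tcp_pos: [0.5527, -0.0495, 0.1065]
tcp_rot: [0.355, 0.632, 0.559, -0.402]
contact_force: [1.7, 2.9, 2.9]
finger_gap: 0.154
gripper_force: 30.0
```

```bash
python3 f.py
```

```text
grasp in mark -0.01590620831527343 -0.00022205982778905771 0.06058690201189122 F mark -3.050240608598481 1.3257401622790226 2.9146661545632906
```

>>> send_rows(
  commands=[
    [[-0.021, 0, 0.045], [0, 0, 0], -1],
    [[-0.021, 0, 0.045], [0, 0, 0], -1],
    [[0, 0, 0], [0, 0, 0], -1],
    [[0, 0, 0], [0, 0, 0], -1],
  ],
)

```text
time_s: 22.83
tcp_pos: [0.5521, -0.0517, 0.1064]
tcp_rot: [0.355, 0.632, 0.559, -0.403]
contact_force: [2.5, 4.8, 4.6]
finger_gap: 0.161
gripper_force: 30.0
```

```bash
python3 f.py
```

```text
grasp in mark -0.013603388830852143 -0.000529400415810076 0.06056326066618371 F mark -5.042040488752671 1.8743018093519044 4.5897125306480016
```

>>> send_rows(
  commands=[
    [[-0.041, 0, 0.035], [0, 0, 0], -1],
    [[-0.021, 0, 0.045], [0, 0, 0], -1],
    [[-0.021, 0, 0.045], [0, 0, 0], -1],
    [[0, 0, 0], [0, 0, 0], -1],
    [[0, 0, 0], [0, 0, 0], -1],
  ],
)

```text
time_s: 23.25
tcp_pos: [0.5513, -0.0552, 0.1064]
tcp_rot: [0.355, 0.632, 0.559, -0.403]
contact_force: [-0.2, 1.0, 0.1]
finger_gap: 0.159
gripper_force: 30.0
```

```bash
python3 f.py
```

```text
grasp in mark -0.010001981402532539 -0.0009585868885661412 0.06058413073774918 F mark -0.9970530054640668 -0.33837724580314044 0.14955359199159685
```

>>> send_rows(
  commands=[
    [[-0.021, 0, 0.045], [0, 0, 0], -1],
    [[-0.021, 0, 0.045], [0, 0, 0], -1],
    [[0, 0, 0], [0, 0, 0], -1],
    [[0, 0, 0], [0, 0, 0], -1],
  ],
)

```text
time_s: 23.58
tcp_pos: [0.5512, -0.0569, 0.1065]
tcp_rot: [0.355, 0.632, 0.559, -0.403]
contact_force: [0.6, 0.4, -1.1]
finger_gap: 0.156
gripper_force: 30.0
```

```bash
python3 f.py
```

```text
grasp in mark -0.008315089672789594 -0.0008103742208163322 0.060607484129410805 F mark -0.48908109957752766 0.5117644150020297 -1.0502455788007845
```

Low drag now, so I'll keep advancing and check every 3–4 mm.

>>> send_rows(
  commands=[
    [[-0.021, 0, 0.045], [0, 0, 0], -1],
    [[-0.021, 0, 0.045], [0, 0, 0], -1],
    [[-0.021, 0, 0.045], [0, 0, 0], -1],
    [[0, 0, 0], [0, 0, 0], -1],
    [[0, 0, 0], [0, 0, 0], -1],
  ],
)

```text
time_s: 24.0
tcp_pos: [0.5509, -0.0599, 0.1065]
tcp_rot: [0.355, 0.632, 0.559, -0.403]
contact_force: [-0.4, -0.5, -2.6]
finger_gap: 0.156
gripper_force: 30.0
```

```bash
python3 f.py
```

```text
grasp in mark -0.005298206456977375 -0.0007738692249980511 0.06065960444748565 F mark 0.5869748078286324 -0.3785324897805715 -2.572002609466639
```

>>> send_rows(
  commands=[
    [[-0.015, 0, 0.048], [0, 0, 0], -1],
    [[-0.019, 0, 0.046], [0, 0, 0], -1],
    [[-0.019, 0, 0.046], [0, 0, 0], -1],
    [[0, 0, 0], [0, 0, 0], -1],
    [[0, 0, 0], [0, 0, 0], -1],
  ],
)

```text
time_s: 24.42
tcp_pos: [0.5506, -0.0628, 0.1065]
tcp_rot: [0.355, 0.632, 0.559, -0.403]
contact_force: [0.1, -0.4, -1.2]
finger_gap: 0.155
gripper_force: 30.0
```

```bash
python3 f.py
```

```text
grasp in mark -0.002451432105232712 -0.0006543899635542544 0.06060956300222359 F mark 0.40451039422748786 0.16149236245477 -1.2382803004031901
```

>>> send_rows(
  commands=[
    [[-0.019, 0, 0.046], [0, 0, 0], -1],
    [[-0.019, 0, 0.046], [0, 0, 0], -1],
    [[-0.019, 0, 0.046], [0, 0, 0], -1],
    [[0, 0, 0], [0, 0, 0], -1],
    [[0, 0, 0], [0, 0, 0], -1],
  ],
)

```text
time_s: 24.83
tcp_pos: [0.5503, -0.0657, 0.1064]
tcp_rot: [0.355, 0.632, 0.559, -0.403]
contact_force: [0.4, 0.5, 0.4]
finger_gap: 0.158
gripper_force: 30.0
```

```bash
python3 f.py
```

```text
grasp in mark 0.0005507406324921341 -0.0005732630397042301 0.06060347362064114 F mark -0.5109441619468691 0.38755758183503786 0.42127747118131853
```

>>> send_rows(
  commands=[
    [[-0.021, 0, 0.045], [0, 0, 0], -1],
    [[-0.021, 0, 0.045], [0, 0, 0], -1],
    [[-0.021, 0, 0.045], [0, 0, 0], -1],
    [[0, 0, 0], [0, 0, 0], -1],
    [[0, 0, 0], [0, 0, 0], -1],
  ],
)

```text
time_s: 25.25
tcp_pos: [0.5499, -0.0687, 0.1064]
tcp_rot: [0.355, 0.632, 0.559, -0.403]
contact_force: [0.1, 2.1, 1.2]
finger_gap: 0.161
gripper_force: 30.0
```

```bash
python3 f.py
```

```text
grasp in mark 0.003542810836408876 -0.0005856755285080901 0.06056799143734469 F mark -2.1329024934164424 -0.12202827736708222 1.2211432516924172
```

>>> send_rows(
  commands=[
    [[-0.023, 0, 0.044], [0, 0, 0], -1],
    [[-0.021, 0, 0.045], [0, 0, 0], -1],
    [[-0.021, 0, 0.045], [0, 0, 0], -1],
    [[0, 0, 0], [0, 0, 0], -1],
    [[0, 0, 0], [0, 0, 0], -1],
  ],
)

```text
time_s: 25.67
tcp_pos: [0.5495, -0.0717, 0.1064]
tcp_rot: [0.355, 0.632, 0.559, -0.403]
contact_force: [0.4, 1.6, 0.4]
finger_gap: 0.16
gripper_force: 30.0
```

```bash
python3 f.py
```

```text
grasp in mark 0.006546534594219633 -0.0006231876815324414 0.06057415239243634 F mark -1.6227206579860345 0.1518659769118391 0.40695062423984874
```

>>> send_rows(
  commands=[
    [[-0.021, 0, 0.045], [0, 0, 0], -1],
    [[-0.021, 0, 0.045], [0, 0, 0], -1],
    [[-0.021, 0, 0.045], [0, 0, 0], -1],
    [[0, 0, 0], [0, 0, 0], -1],
    [[0, 0, 0], [0, 0, 0], -1],
  ],
)

```text
time_s: 26.08
tcp_pos: [0.5492, -0.0746, 0.1064]
tcp_rot: [0.355, 0.632, 0.559, -0.403]
contact_force: [1.1, 2.2, 2.2]
finger_gap: 0.157
gripper_force: 30.0
```

```bash
python3 f.py
```

```text
grasp in mark 0.009487211890843112 -0.0006091595995373893 0.06057229113703344 F mark -2.295975585279744 0.7972251973659807 2.1774701342199134
```

>>> send_rows(
  commands=[
    [[-0.025, 0, 0.044], [0, 0, 0], -1],
    [[-0.021, 0, 0.045], [0, 0, 0], -1],
    [[0, 0, 0], [0, 0, 0], -1],
    [[0, 0, 0], [0, 0, 0], -1],
  ],
)

```text
time_s: 26.42
tcp_pos: [0.5489, -0.0766, 0.1064]
tcp_rot: [0.355, 0.632, 0.559, -0.403]
contact_force: [0.6, 2.9, 1.6]
finger_gap: 0.162
gripper_force: 30.0
```

```bash
python3 f.py
```

```text
grasp in mark 0.011512878619424682 -0.0006661229063451668 0.06055278154559762 F mark -2.9651986791148506 0.25016209656677724 1.550136647008131
```

>>> send_rows(
  commands=[
    [[-0.024, 0, 0.044], [0, 0, 0], -1],
    [[-0.021, 0, 0.045], [0, 0, 0], -1],
    [[0, 0, 0], [0, 0, 0], -1],
    [[0, 0, 0], [0, 0, 0], -1],
  ],
)

```text
time_s: 26.75
tcp_pos: [0.5486, -0.0786, 0.1064]
tcp_rot: [0.355, 0.632, 0.559, -0.403]
contact_force: [1.0, 1.9, 1.2]
finger_gap: 0.159
gripper_force: 30.0
```

```bash
python3 f.py
```

```text
grasp in mark 0.013554097889217027 -0.0007011040914287844 0.06056486271965045 F mark -1.978756463484045 0.7347949764769027 1.209098556576906
```

>>> send_rows(
  commands=[
    [[-0.022, 0, 0.045], [0, 0, 0], -1],
    [[-0.021, 0, 0.045], [0, 0, 0], -1],
    [[0, 0, 0], [0, 0, 0], -1],
    [[0, 0, 0], [0, 0, 0], -1],
  ],
)

```text
time_s: 27.08
tcp_pos: [0.5484, -0.0806, 0.1064]
tcp_rot: [0.355, 0.632, 0.559, -0.403]
contact_force: [0.9, 2.2, -0.3]
finger_gap: 0.155
gripper_force: 30.0
```

```bash
python3 f.py
```

```text
grasp in mark 0.01557309884755546 -0.0006992915818051523 0.060580113324082696 F mark -2.2819485754539524 0.637621556049695 -0.27772371625715997
```

>>> send_rows(
  commands=[
    [[-0.019, 0, 0.046], [0, 0, 0], -1],
    [[-0.02, 0, 0.046], [0, 0, 0], -1],
    [[0, 0, 0], [0, 0, 0], -1],
    [[0, 0, 0], [0, 0, 0], -1],
  ],
)

```text
time_s: 27.42
tcp_pos: [0.5482, -0.0825, 0.1064]
tcp_rot: [0.355, 0.632, 0.559, -0.403]
contact_force: [0.1, 1.1, 0.5]
finger_gap: 0.156
gripper_force: 30.0
```

```bash
python3 f.py; python3 - <<'E'
from h import *
p=r.capture("side"); cv2.imwrite("pics/str.png",cv2.resize(p["img"][190:265,170:270],None,fx=8,fy=8,interpolation=cv2.INTER_CUBIC))
E
```

```text
grasp in mark 0.01747807170091596 -0.0006553289304256989 0.06059180171654545 F mark -1.1326428498592283 -0.018331920148654757 0.5034861493614672
```

View pics/str.png

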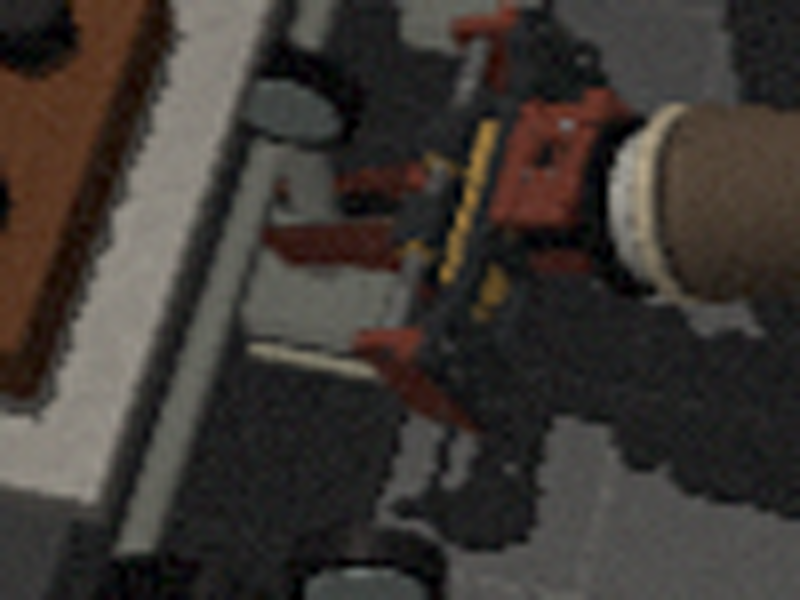

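The foot (230–400, 260–345) is within a few mm of the grey strip, which runs diagonally from (270,150) to (140,550). I'll keep stepping.

>>> send_rows(
  commands=[
    [[-0.021, 0, 0.045], [0, 0, 0], -1],
    [[-0.021, 0, 0.045], [0, 0, 0], -1],
    [[0, 0, 0], [0, 0, 0], -1],
    [[0, 0, 0], [0, 0, 0], -1],
  ],
)

```text
time_s: 27.8
tcp_pos: [0.5479, -0.0845, 0.1064]
tcp_rot: [0.355, 0.632, 0.559, -0.403]
contact_force: [0.5, 1.6, 0.4]
finger_gap: 0.162
gripper_force: 30.0
```

```bash
python3 f.py
```

```text
grasp in mark 0.019455235906174206 -0.0006349405894753618 0.060583183447259534 F mark -1.6735872196460009 0.2570451643819336 0.3741045614189792
```

>>> send_rows(
  commands=[
    [[-0.021, 0, 0.045], [0, 0, 0], -1],
    [[-0.021, 0, 0.045], [0, 0, 0], -1],
    [[0, 0, 0], [0, 0, 0], -1],
    [[0, 0, 0], [0, 0, 0], -1],
  ],
)

```text
time_s: 28.13
tcp_pos: [0.5477, -0.0865, 0.1064]
tcp_rot: [0.355, 0.632, 0.559, -0.403]
contact_force: [0.1, 1.3, 0.9]
finger_gap: 0.157
gripper_force: 30.0
```

```bash
python3 f.py
```

```text
grasp in mark 0.021449576875174077 -0.000625389818176812 0.06060296196646689 F mark -1.3364048643440747 -0.021036979538971906 0.9299581129593134
```

```bash
python3 tilt.py; python3 - <<'E'
from h import *
a=np.deg2rad(-97.12); mx=np.array([np.cos(a),np.sin(a),0]); my=np.array([-mx[1],mx[0],0]); O=np.array([.5441,-.1201,.02])
p=r.capture("side"); c=cloud(p)-O; X,Y,Z=c@mx,c@my,c[...,2]
q=(Y>.04)&(Y<.14)&(X>0)&(X<.09)&(Z<.1)
for lo in np.arange(.03,.09,.004):
    k=q&(X>=lo)&(X<lo+.004); print(round(lo,3),k.sum(),np.percentile(Z[k],[10,50,90]).round(4) if k.sum() else "",p["img"][k].mean() if k.sum() else "")
E
```

```text
side foot n 238 x [-0.02882849  0.04423832] y [-0.03483933  0.03862255] z(mark) [0.00818414 0.02557658]
foot rect ((6.841053009033203, 1.0639991760253906), (87.81532287597656, 75.85267639160156), 89.56103515625)
lens n 142 x [-0.02960358  0.01118428] y [-0.0070139   0.01091804] z(mark) [0.13276162 0.19688302] normal [ 0.07694486 -0.99276673 -0.0921613 ] [0.22221638 0.13082143 0.04809817]
top foot n 56 x [-0.02733877 -0.00047198] y [-0.02853031  0.03058986] z(mark) [0.00907541 0.02590017]
foot rect ((-15.539051055908203, 0.9411754608154297), (26.784320831298828, 60.419578552246094), 4.731328010559082)
lens n 29 x [-0.02759534 -0.01271286] y [-0.00648134  0.00794148] z(mark) [0.15342888 0.18817326] normal [-0.69832196 -0.68683274  0.20151233] [0.05632533 0.02851235 0.01952816]
0.03 31 [-0.0017  0.0002  0.0032] 30.086021505376344
0.034 31 [-0.0036 -0.0002  0.0037] 29.86021505376344
0.038 31 [-0.0038  0.0009  0.0038] 30.032258064516128
0.042 25 [-0.0025  0.0004  0.0039] 29.533333333333335
0.046 34 [-0.0039  0.0012  0.0052] 28.42156862745098
0.05 26 [-0.0013  0.0003  0.0039] 36.58974358974359
0.054 59 [-0.0018  0.0085  0.0145] 77.98870056497175
0.058 28 [0.0091 0.0144 0.0175] 95.11904761904762
0.062 35 [0.0109 0.0142 0.0171] 90.13333333333334
0.066 17 [0.0109 0.0133 0.0176] 67.15686274509804
0.07 13 [-0.0014  0.0019  0.0039] 32.53846153846154
0.074 29 [-0.002  -0.0001  0.0033] 27.344827586206897
0.078 25 [-0.0025  0.0005  0.0026] 38.8
0.082 4 [-0.0017 -0.0001  0.0008] 32.25
0.086 2 [-0.0014  0.0002  0.0018] 37.166666666666664
```

The depth map puts the strip's face about 3 mm ahead of the foot.

>>> send_rows(
  commands=[
    [[-0.021, 0, 0.045], [0, 0, 0], -1],
    [[-0.021, 0, 0.045], [0, 0, 0], -1],
    [[0, 0, 0], [0, 0, 0], -1],
    [[-0.021, 0, 0.045], [0, 0, 0], -1],
    [[0, 0, 0], [0, 0, 0], -1],
    [[0, 0, 0], [0, 0, 0], -1],
  ],
)

```text
time_s: 28.78
tcp_pos: [0.5473, -0.0894, 0.1064]
tcp_rot: [0.355, 0.632, 0.559, -0.403]
contact_force: [0.9, 3.4, 0.8]
finger_gap: 0.156
gripper_force: 30.0
```

```bash
python3 f.py
```

```text
grasp in mark 0.02435485057749598 -0.0006238013762206703 0.06057109863951693 F mark -3.43894272997885 0.45308586585409943 0.8028053993204127
```

>>> send_rows(
  commands=[
    [[-0.021, 0, 0.045], [0, 0, 0], -1],
    [[0, 0, 0], [0, 0, 0], -1],
    [[0, 0, 0], [0, 0, 0], -1],
  ],
)

```text
time_s: 29.03
tcp_pos: [0.5472, -0.0904, 0.1064]
tcp_rot: [0.355, 0.632, 0.559, -0.403]
contact_force: [0.6, 2.5, 1.3]
finger_gap: 0.155
gripper_force: 30.0
```

```bash
python3 f.py
```

```text
grasp in mark 0.02536174085514538 -0.0006414220987343375 0.06057014930078611 F mark -2.5586131672864303 0.23662565714566985 1.3468186396437252
```

>>> send_rows(
  commands=[
    [[-0.021, 0, 0.045], [0, 0, 0], -1],
    [[0, 0, 0], [0, 0, 0], -1],
    [[-0.021, 0, 0.045], [0, 0, 0], -1],
    [[0, 0, 0], [0, 0, 0], -1],
    [[0, 0, 0], [0, 0, 0], -1],
  ],
)

```text
time_s: 29.45
tcp_pos: [0.5471, -0.0915, 0.1065]
tcp_rot: [0.355, 0.632, 0.559, -0.402]
contact_force: [1.1, 6.5, 3.4]
finger_gap: 0.159
gripper_force: 30.0
```

```bash
python3 f.py
```

```text
grasp in mark 0.026453364148874604 -0.0005553261547567375 0.06064503262954575 F mark -6.584829371209043 0.23721044313844974 3.4321724448579194
```

>>> send_rows(
  commands=[
    [[-0.021, 0, 0.045], [0, 0, 0], -1],
    [[0, 0, 0], [0, 0, 0], -1],
    [[0, 0, 0], [0, 0, 0], -1],
  ],
)

```text
time_s: 29.7
tcp_pos: [0.5471, -0.0916, 0.1067]
tcp_rot: [0.355, 0.632, 0.56, -0.402]
contact_force: [-0.7, 9.0, 5.5]
finger_gap: 0.16
gripper_force: 30.0
```

```bash
python3 f.py
```

```text
grasp in mark 0.026608478235032082 -0.0005053713756940979 0.0607197221546219 F mark -8.861143038161638 -1.7828013290206963 5.4980814375091205
```

>>> send_rows(
  commands=[
    [[-0.019, 0, 0.04], [0, 0, 0], -1],
    [[0, 0, 0], [0, 0, 0], -1],
    [[0, 0, 0], [0, 0, 0], -1],
    [[0, 0, 0], [0, 0, 0], -1],
  ],
)

```text
time_s: 30.03
tcp_pos: [0.547, -0.0919, 0.1068]
tcp_rot: [0.355, 0.632, 0.56, -0.402]
contact_force: [-0.4, 12.7, 7.9]
finger_gap: 0.156
gripper_force: 30.0
```

```bash
python3 f.py; python3 log.py|tail -1
```

```text
grasp in mark 0.026888286808188527 -0.0004717656548071402 0.06083736399315773 F mark -12.578779157339502 -1.9546337815067099 7.873206948681298
[[0.05, 0.993, -0.111], [0.423, -0.122, -0.898], [-0.905, -0.001, -0.426]] F [-0.3804 12.7241  7.8732] M [ 0.775   0.0463 -0.6504] 0.15605678216833574 30.001451075077057
```

>>> send_rows(
  commands=[
    [[0, 0, 0], [0, 0, 0], -1],
    [[0, 0, 0], [0, 0, 0], -1],
    [[0, 0, 0], [0, 0, 0], -1],
    [[0, 0, 0], [0, 0, 0], -1],
    [[0, 0, 0], [0, 0, 0], -1],
    [[0, 0, 0], [0, 0, 0], -1],
    [[0, 0, 0], [0, 0, 0], -1],
    [[0, 0, 0], [0, 0, 0], -1],
    [[0, 0, 0], [0, 0, 0], -1],
    [[0, 0, 0], [0, 0, 0], -1],
    [[0, 0, 0], [0, 0, 0], -1],
    [[0, 0, 0], [0, 0, 0], -1],
  ],
)

```text
time_s: 31.03
tcp_pos: [0.547, -0.0919, 0.1068]
tcp_rot: [0.355, 0.632, 0.56, -0.402]
contact_force: [-0.9, 11.9, 7.1]
finger_gap: 0.158
gripper_force: 30.0
```

```bash
python3 f.py 90 0.026 0 .06; python3 tilt.py
```

```text
grasp in mark 0.02686631557447773 -0.0004982465861325144 0.060833390239112675 F mark -11.672167996016121 -2.4122890511362285 7.089578875264648
shift rows [ 0.07  0.03 -0.02] turn rows [ 0.01 -0.03  0.02]
side foot n 220 x [-0.02990746  0.04000566] y [-0.03096626  0.03818971] z(mark) [0.0087712  0.02529706]
foot rect ((5.121295928955078, 1.7577934265136719), (73.17842864990234, 85.93627166748047), 0.19540010392665863)
lens n 122 x [-0.02837663  0.00849114] y [-0.00716431  0.00990065] z(mark) [0.13860749 0.19549277] normal [-0.08520712  0.98861165  0.12404334] [0.19810935 0.10452497 0.04495648]
top foot n 53 x [-0.0289385 -0.0054829] y [-0.02847967  0.03046752] z(mark) [0.01355043 0.02677206]
foot rect ((-18.753808975219727, 0.3078041076660156), (27.73898696899414, 60.97792053222656), 9.107151985168457)
lens n 16 x [-0.025912   -0.01761642] y [-0.00615115  0.00794512] z(mark) [0.15430519 0.18868809] normal [ 0.97364389  0.2278969  -0.00897695] [0.04034659 0.01854964 0.00984146]
```

>>> send_rows(
  commands=[
    [[0.011, 0, -0.023], [0, 0, 0], -1],
    [[0.011, 0, -0.023], [0, 0, 0], -1],
    [[0.011, 0, -0.023], [0, 0, 0], -1],
    [[0, 0, 0], [0, 0, 0], -1],
    [[0, 0, 0], [0, 0, 0], -1],
  ],
)

```text
time_s: 31.55
tcp_pos: [0.5471, -0.0917, 0.1066]
tcp_rot: [0.355, 0.632, 0.559, -0.402]
contact_force: [0.1, 7.0, 4.4]
finger_gap: 0.155
gripper_force: 30.0
```

```bash
python3 f.py
```

```text
grasp in mark 0.026665060879142766 -0.0005033385522715842 0.060736509788941836 F mark -7.006351163814194 -0.7327504151389261 4.444967350091687
```

>>> send_rows(
  commands=[
    [[0.011, 0, -0.023], [0, 0, 0], -1],
    [[0.011, 0, -0.023], [0, 0, 0], -1],
    [[0, 0, 0], [0, 0, 0], -1],
    [[0, 0, 0], [0, 0, 0], -0.64],
    [[0, 0, 0], [0, 0, 0], -0.6],
    [[0, 0, 0], [0, 0, 0], -0.5],
    [[0, 0, 0], [0, 0, 0], -0.4],
    [[0, 0, 0], [0, 0, 0], -0.2],
    [[0, 0, 0], [0, 0, 0], 0],
    [[0, 0, 0], [0, 0, 0], 0],
    [[0, 0, 0], [0, 0, 0], 0],
    [[0, 0, 0], [0, 0, 0], 0],
  ],
)

```text
time_s: 32.55
tcp_pos: [0.5471, -0.0915, 0.1064]
tcp_rot: [0.355, 0.632, 0.559, -0.403]
contact_force: [-0.3, 0.4, -0.6]
finger_gap: 0.504
gripper_force: 0.0
```

```bash
python3 f.py; python3 tilt.py | grep lens
```

```text
grasp in mark 0.026510579506426695 -0.0006238627215020007 0.06055145822447726 F mark -0.40104620326991536 -0.30411279767196053 -0.6321941596712668
lens n 127 x [-0.03048478  0.00887183] y [-0.00653737  0.00994008] z(mark) [0.13335391 0.19647633] normal [ 0.09806105 -0.98987269 -0.10264547] [0.20788073 0.1108898  0.04418263]
lens n 22 x [-0.02834326 -0.01792655] y [-0.00662644  0.00848919] z(mark) [0.15308275 0.18839362] normal [ 0.94882905  0.29304546 -0.11767667] [0.04844715 0.0244944  0.01378122]
```

>>> send_rows(
  commands=[
    [[0, 0, -0.2], [0, 0, 0], 0],
    [[0, 0, -0.4], [0, 0, 0], 0],
    [[0, 0, -0.5], [0, 0, 0], 0],
    [[0, 0, -0.7], [0, 0, 0], 0],
    [[0, 0, -0.9], [0, 0, 0], 0],
    [[0, 0, -0.9], [0, 0, 0], 0],
    [[0, 0, -0.9], [0, 0, 0], 0],
    [[0, 0, -0.9], [0, 0, 0], 0],
    [[0, 0, -0.9], [0, 0, 0], 0],
    [[0, 0, -0.5], [0, 0, 0], 0],
    [[0, 0, 0], [0, 0, 0], 0],
    [[0, 0, 0], [0, 0, 0], 0],
  ],
)

```text
time_s: 33.65
tcp_pos: [0.5624, 0.0316, 0.1642]
tcp_rot: [0.355, 0.632, 0.559, -0.402]
contact_force: [-0.4, 0.2, -0.1]
finger_gap: 0.502
gripper_force: 0.0
```

```bash
python3 log.py; python3 - <<'E'
from h import *
a=np.deg2rad(-97.12); mx=np.array([np.cos(a),np.sin(a),0]); my=np.array([-mx[1],mx[0],0]); O=np.array([.5441,-.1201,.02])
p=r.capture("side"); c=cloud(p)-O; X,Y,Z=c@mx,c@my,c[...,2]
f=(X>-.02)&(X<.052)&(abs(Y)<.05)&(Z>.012)&(Z<.03); print("foot",np.percentile(X[f],[3,97]),np.percentile(Y[f],[3,97]))
rc=cv2.minAreaRect((np.c_[X[f],Y[f]]*1000).astype(np.float32)); print(rc)
l=(X>-.02)&(X<.07)&(abs(Y)<.03)&(Z>.14)&(Z<.21); print("lens",np.percentile(X[l],[3,97]),np.percentile(Y[l],[3,97]),np.percentile(Z[l],[3,97]))
cv2.imwrite("pics/end.png",cv2.resize(p["img"][180:280,160:293],None,fx=6,fy=6,interpolation=cv2.INTER_CUBIC))
E
```

```text
33.65 q [-0.3447  0.8346 -0.2537  1.682   0.9212  1.6687 -1.1657] p [0.5624 0.0316 0.1642]
[[0.05, 0.993, -0.111], [0.421, -0.122, -0.899], [-0.906, -0.001, -0.424]] F [-0.4253  0.153  -0.1185] M [ 0.7457 -0.1659 -0.004 ] 0.5019955956262728 0.0
foot [-0.00433132  0.05053898] [-0.02833865  0.03076567]
((23.585792541503906, 0.14264678955078125), (57.185611724853516, 64.387451171875), 0.4540729820728302)
lens [-0.00329532  0.03013111] [-0.00663272  0.00908107] [0.14706691 0.19612601]
```

View pics/end.png

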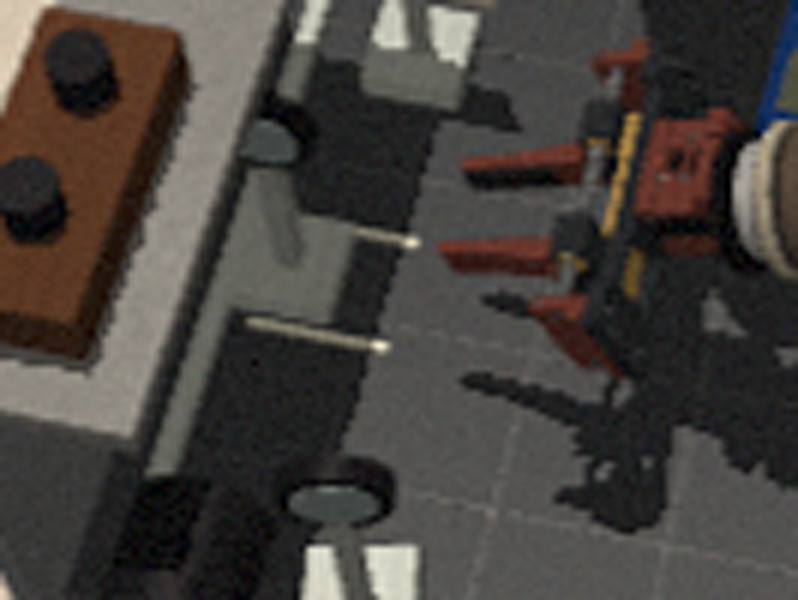

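The stand is upright at (290,270) between the two tapes. Its foot is against the strip and the gripper is clear of it. I'm handing the job in.

```bash
python3 -c "
from rig import r
print(r.job_done())"
```

```text
the job is handed in; nothing more can be done
None
```

The fallen stand is upright between the tapes, lens along the strip. It was pressed there at about 10 N for a second, then released with the gripper clear, and the job was handed in at about 34 s; no verdict came back.

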